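Put a watch movement away in the latched dust caddy

TASK

Put the brass watch-movement holder away in the little plywood dust caddy: gently press the round steel release on its top so that the half-shut tray springs out, set the holder down gently and upright in the tray, then push the tray in by its front, firmly but never hard, past the half-way notch until it clicks fully home and stays shut. Leave the other things on the bench where they are.

Things in the scene. Friction and masses are not known exactly. Their poses are not given: they have to be found in the camera images.
- caddy: fixed plywood box, 140 mm deep (its x) by 120 mm wide (its y) by 54 mm high; origin at the centre of its underside; its open front is at x = -70 mm in its own frame (facing the robot, apart from the yaw) and holds an aluminium tray. Roof top at z = 54 mm.
- release_top (a point): centre of the top face of the round steel release plunger, 24 mm across, standing 17 mm above the caddy's roof (71 mm above the bench). It is pushed straight down: the latch lets go after about 5 mm, at 4 to 6 N, and the plunger bottoms at 12 mm; spring return. Must not be pressed harder than 25 N.
- release (a joint): how far the release is pushed down (m): 0 up, 0.012 at the bottom.
- tray (a joint): how far the tray is out (m) along the caddy's -x; 0.085 sprung right out (spring 1.5 N there, 4 N near home). The latch has two notches that differ from caddy to caddy: half-way, where the tray stands at first (0.022 to 0.030), and home (anywhere in -0.009 to 0.009). Passing a notch takes 6 to 9 N and 2 mm of over-travel; 3 mm past home a stiff rubber buffer (over 10 N per mm) stops it.
- tray_front (a point): centre of the outer face of the tray's flat, 26 mm thick front block (moves with the tray; x axis points into the caddy), 25 mm above the bench; block 96 mm wide, 42 mm high (4 to 46 mm above the bench). Let go short of a notch, it springs out again. Even pushed fully home it stays 2 mm or more proud of the caddy's front. Must not be pushed harder than 22 N.
- tray_well (a point): centre of the tray's floor (moves with the tray; axes as the caddy's), 8 mm above the bench, lined with black rubber; the well is 62 mm (x) by 86 mm (y), with rims 4 mm above the floor at sides and back, the front block in front. With the tray fully out the well clears the caddy's front by 14 mm. The roof leaves 40 mm above the floor.
- holder_mid (a point): centre of the brass movement holder: a plain upright cylinder 40 mm across and 26 mm high (so this point is 13 mm above its underside) with a small silvery movement on top; 0.08 to 0.16 kg; stands on the bench left or right of the caddy. z axis up. Do not set it down with more than 30 N.
- loupe: black eye loupe, a stepped cone 32 mm across and 32 mm high, standing on the bench, left or right of the caddy (it and the holder swap sides). Origin: centre of its underside. Leave it alone.
- screwdriver: screwdriver 130 mm long lying on the bench to the right. Leave it alone.
- pen_pot: terracotta pot 74 mm across, 80 mm high, with pens up to 145 mm, to the right of the caddy. Origin: centre of its underside. Leave it alone.
- dust_dome: glass dust dome with a knob on a wooden base, 90 mm across, 70 mm high, to the left of the caddy. Origin: centre of its underside. Leave it alone.
Mind the look-alikes: they are no part of the job. Leave any blue or pink look-alike of the part that bears holder_mid alone. What is meant by the caddy is not green, and is the larger of those in its own colour.

How it is judged:
By the outcome, as a careful person would: the job done as asked, in the order asked, and still so for the second after the job is handed in, with the robot touching nothing.
It also fails if it takes over 69 s, if anything falls off the work surface, if the arm or the gripper's body presses on something with over 40 N, if the wrist force passes 120 N, or if a joint passes its speed limit or range.

ROBOT

A 6-joint arm with a two-finger parallel gripper is mounted at the origin on the work surface. World frame = base frame: x ahead of the robot, y to its left, z up, the work surface at z = 0. Lengths are in m, angles in rad, forces in N, time in s.
With the tool pointing down it reaches from about 0.3 to 0.875 m from the base axis. Payload 6.4 kg.
Tool frame: the origin (TCP) lies at the very end of the fingers, on their centre line; the grasp point (between the pads) lies 19 mm behind it; z points along the fingers, x is the direction in which the jaws open and shut, and the axes are right-handed (so a half turn about z gives the same grasp; the last joint's range is limited). The gripper opens to 88 mm and grips with 3 to 60 N. Pads are 18 mm wide; open, the fingers measure 123 mm over their backs; the gripper's body (75 mm by 187 mm) begins 45 mm behind the grasp point.
Start: joints at [-0.206, 0.181, 1.607, -0, 1.354, -0.206], TCP at [0.575, 0, 0.239] pointing down, gripper open.
Joint ranges: [-2.99, 2.99], [-0.89, 2.07], [0.3, 2.58], [-1.14, 4.28], [0, 2.63], [-3.12, 3.12]. Speed limits (rad/s): [2.57, 2.57, 3.01, 3.14, 3.14, 3.14].

INTERFACE

Orientations are given as a unit quaternion [x, y, z, w].
In Python, from bench import manip gives the robot as it stands.
- The arm moves only by the tool servo_tool, never from a script. Its argument "steps" is a list of rows, each an object of numbers: "tx", "ty", "tz": the shift along the tool's x, y, z in cm; "ax", "ay", "az": the turn, a rotation vector about the tool's x, y, z in degrees; "gripper": the gripper command: -1 is fully open, 1 is shut, values between are in proportion. A call has 1 to 10 rows; each row is the pose to reach, as a shift and turn from the pose measured when the call began, along the tool's axes at that moment; what a row does not reach only later rows make up. A row lasts 1/10 s, in which the tool goes at most 50 mm and 8.59 degrees, less where a joint would pass 70% of its speed; a pose out of reach is approached as far as the arm can. A call with a gripper value outside its range is refused whole. The fingers move at their own pace and stop on an object; "newtons" is the grip in N (left out, the last holds). Time passes only in rows, so rows that repeat a pose let the fingers close. It gives the time, the measured TCP pose, the force and the opening at its end, in the units of the state.
- manip.get_obs(): the state, without advancing time (a new reading comes with each control period).
- manip.camera(name): name is "scene" or "side" or "wrist"; returns a dict with "frame" (420x560x3 uint8, red, green, blue), "K" (3x3 intrinsics, pixels), "camera_from_world" (4x4, takes a point from world to camera coordinates); the wrist camera has in their place "mount" (4x4, takes a point from camera to tool coordinates, whose origin is the TCP and whose axes are the tool frame's). Camera axes: x right, y up, looking along -z (the intrinsics and any distortion apply to the point x, -y, -z); pixel columns grow to the right and rows downward; lengths in m; the calibration is good to about 2 mm. A picture is of the moment at which its call begins: read the wrist's pose just before it. There is no depth.
- manip.close_job(): hands the job in, once; it reports no verdict.
The state is a dict: "t": time; "q": joint angles; "joint_vel": joint speeds; "effort": joint torques, N m; "ee_pos": TCP position; "orientation": TCP orientation; "force": force on the tool from outside, world axes, zero at the start; "moment": the same for the moment, N m; "width": finger opening in m.
Only numpy, scipy, OpenCV 4.12 (cv2) and the standard library are available. Lean on these libraries where they do the work, as an engineer would, in place of code of your own. Each camera call takes 0.05 s, during which the arm holds its last target.

## Working session

There is one attempt and no reset: what is moved stays moved. The work goes in short steps, Python scripts to look and compute and a tool call to move; the robot and the scene stay as the last step left them, time stands still between calls to the robot, and variables do not carry over. Pictures are saved under pics/ and viewed, and the job is handed in when it is done.

Besides the shell and the picture viewer there is one more tool, called as name([rows], argument=value, ...), one row to a line, values as JSON. servo_tool: Moves the arm, as the interface text tells. Its arguments: {"type":"object","properties":{"steps":{"type":"array","items":{"type":"object","properties":{"tx":{"type":"number"},"ty":{"type":"number"},"tz":{"type":"number"},"ax":{"type":"number"},"ay":{"type":"number"},"az":{"type":"number"},"gripper":{"type":"number"}}}},"newtons":{"type":"number"}},"required":["steps"]}

```bash
mkdir -p pics; python3 - <<'E'
from bench import manip
import cv2,json
o=manip.get_obs();print({k:o[k] for k in('t','ee_pos','orientation','force','width')})
for n in('scene','side','wrist'):
    c=manip.camera(n);cv2.imwrite(f'pics/{n}0.png',c['frame'][:,:,::-1]);print(n,[ (k,v) for k,v in c.items() if k!='frame'])
E
```

```text
{'t': 0.0, 'ee_pos': array([5.74484353e-01, 1.40220145e-04, 2.37846180e-01]), 'orientation': array([ 9.99999651e-01, -4.24705205e-07, -8.15072662e-04, -1.81005773e-04]), 'force': array([-0.98545997, -0.38788928,  0.27511062]), 'width': 0.0881113789794456}
scene [('K', array([[384.40618005,   0.        , 275.41997544],
       [  0.        , 384.40618005, 200.45758123],
       [  0.        ,   0.        ,   1.        ]])), ('camera_from_world', array([[ 0.80721446,  0.59009442, -0.01390655, -0.40220216],
       [-0.46716348,  0.65309799,  0.59600445,  0.24293024],
       [ 0.36078124, -0.47460678,  0.8028607 , -1.18569385],
       [ 0.        ,  0.        ,  0.        ,  1.        ]]))]
side [('K', array([[505.91450426,   0.        , 270.5944021 ],
       [  0.        , 505.91450426, 212.01763126],
       [  0.        ,   0.        ,   1.        ]])), ('camera_from_world', array([[-0.98396888, -0.17689776, -0.02263672,  0.55538243],
       [ 0.09222931, -0.6133857 ,  0.78437984, -0.14885437],
       [-0.15264008,  0.76971758,  0.6198676 , -1.00782048],
       [ 0.        ,  0.        ,  0.        ,  1.        ]]))]
wrist [('K', array([[304.00136363,   0.        , 273.91897891],
       [  0.        , 304.00136363, 207.77013856],
       [  0.        ,   0.        ,   1.        ]])), ('mount', array([[ 9.99999962e-01, -2.65443923e-04,  7.77807037e-05,
        -5.26719839e-04],
       [-2.32356527e-04, -9.58695737e-01, -2.84433523e-01,
        -7.27097658e-02],
       [ 1.50069179e-04,  2.84433494e-01, -9.58695762e-01,
        -1.46471790e-01],
       [ 0.00000000e+00,  0.00000000e+00,  0.00000000e+00,
         1.00000000e+00]]))]
```

View pics/scene0.png

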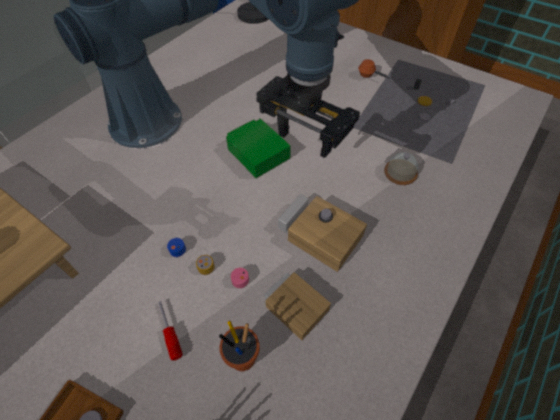

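View pics/side0.png

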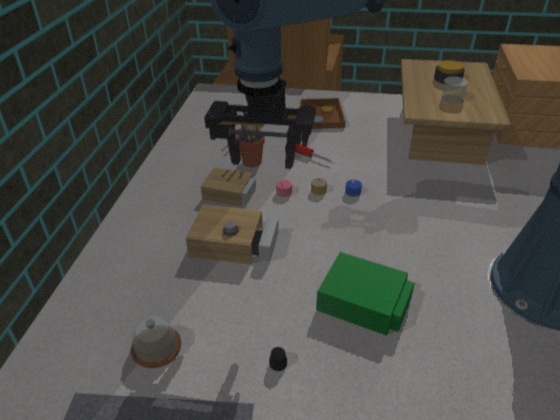

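View pics/wrist0.png

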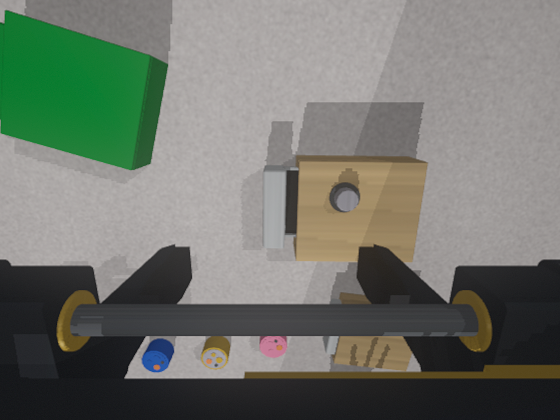

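The scene camera shows three boxes. The plywood caddy with the steel knob is at (326,232), a smaller plywood one is at (298,305), and there is a green one at (258,147). There are also three cylinders: brass (205,264), blue (176,246) and pink (240,277). I choose the larger plywood box and the brass cylinder, and will check them in close crops.

```bash
python3 - <<'E'
import cv2,numpy as np
def crop(n,x,y,w,h,s):
    return cv2.resize(cv2.imread(f'pics/{n}0.png')[y:y+h,x:x+w],None,fx=s,fy=s,interpolation=cv2.INTER_CUBIC)
cv2.imwrite('pics/c_w.png',crop('wrist',250,140,190,140,4))
cv2.imwrite('pics/c_s.png',crop('scene',160,190,220,150,3.6))
cv2.imwrite('pics/c_d.png',crop('side',180,160,200,110,4))
E
```

```text
(no output)
```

View pics/c_w.png

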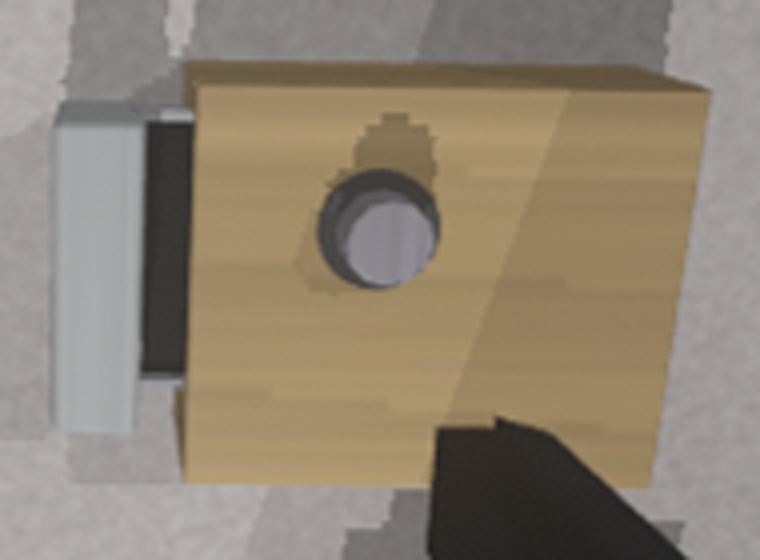

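View pics/c_s.png

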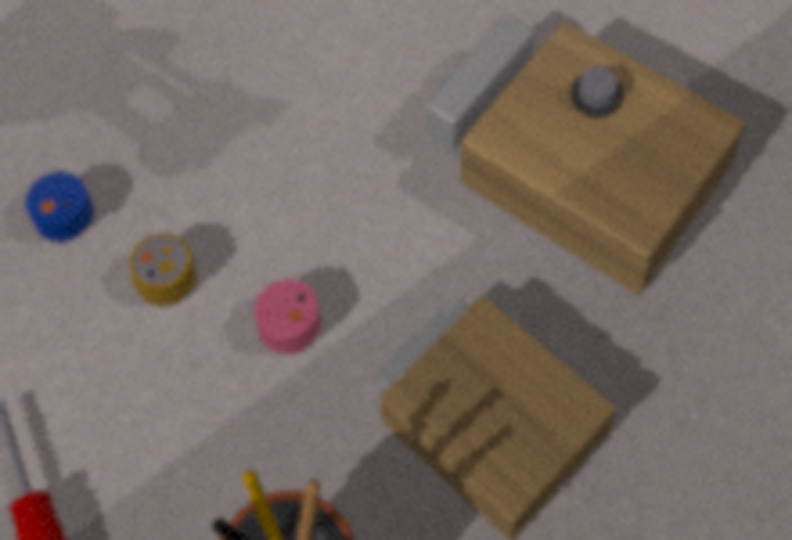

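View pics/c_d.png

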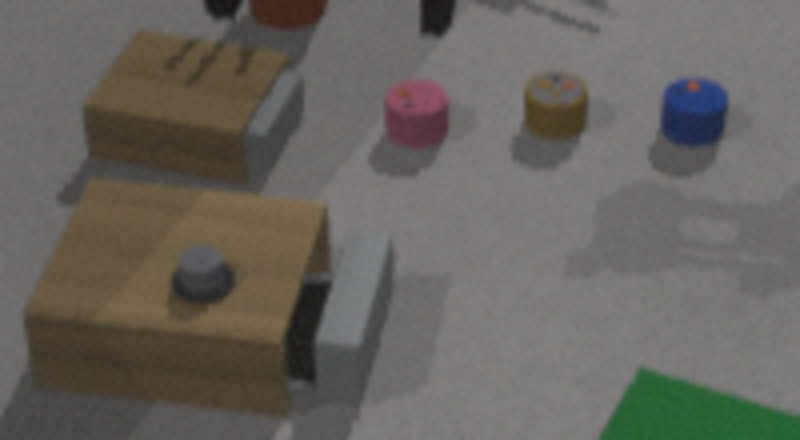

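The crops confirm the choice. The larger plywood box with the steel knob is the caddy, and the brass cylinder sits between the pink and blue ones. Next I fit the poses.

```bash
cat > h.py <<'E'
from bench import manip
import numpy as np, cv2
from scipy.spatial.transform import Rotation as R
from scipy.optimize import least_squares
def T(o):
    t=np.eye(4);t[:3,:3]=R.from_quat(o['orientation']).as_matrix();t[:3,3]=o['ee_pos'];return t
def cam(n,o=None):
    o=manip.get_obs() if o is None else o
    c=manip.camera(n)
    E=c['camera_from_world'] if n!='wrist' else np.linalg.inv(T(o)@c['mount'])
    return c['frame'],c['K'],E
def proj(K,E,p):
    p=np.atleast_2d(p);q=p@E[:3,:3].T+E[:3,3]
    x=q*[1,-1,-1];return (x@K.T)[:,:2]/x[:,2:]
def ray(K,E,px,z):
    d=np.linalg.inv(K)@[px[0],px[1],1];d=E[:3,:3].T@(d*[1,-1,-1]);c=-E[:3,:3].T@E[:3,3]
    return c+d*(z-c[2])/d[2]
E
python3 - <<'E'
from h import *
C={n:cam(n)[1:] for n in('scene','side','wrist')}
# order FL(+y),FR,BL,BR,release
obs={'wrist':[(299.5,161.5),(296.25,261),(427.25,162.5),(412.75,261.75),(347.75,200.75)],
'scene':[(316.9,198.3),(288.6,231.7),(366.1,225.3),(338.3,261.4),(326.7,213.9)],
'side':[(252.5,243.75),(262,211.25),(187.5,238),(202.5,205.75),(231,225.5)]}
L=np.array([[-.07,.06,.054],[-.07,-.06,.054],[.07,.06,.054],[.07,-.06,.054]])
def pts(p):
    c,s=np.cos(p[2]),np.sin(p[2]);Rm=np.array([[c,-s,0],[s,c,0],[0,0,1]])
    return np.vstack([L@Rm.T+[p[0],p[1],0],[[p[3],p[4],.071]]])
for use in (['wrist','scene','side'],['wrist'],['scene'],['side']):
    f=lambda p:np.concatenate([(proj(*C[n],pts(p))-obs[n]).ravel() for n in use])
    r=least_squares(f,[.65,0,0,.6,0],loss='soft_l1');print(use,r.x.round(4),'rms',np.sqrt((r.fun**2).mean()))
    if len(use)==3:print(r.fun.reshape(3,5,2).round(1).tolist())
p=[(.0,0)]
for n,px in(('scene',(205.3,261.7)),('side',(319,183))):print('holder',n,ray(*C[n],px,.026))
for n,px in(('wrist',(264.25,170.75)),('wrist',(263.25,247.5))):print('trayfront',ray(*C[n],px,.046))
E
```

```text
['wrist', 'scene', 'side'] [ 0.6706 -0.0333 -0.0065  0.653  -0.0124] rms 1.2945592936208692
[[[-0.7, -0.1], [-0.5, 0.8], [0.4, -0.2], [-0.2, 0.8], [-0.0, -0.1]], [[-1.2, -2.8], [-1.5, -2.5], [0.6, -1.5], [1.6, 0.1], [-0.8, -1.4]], [[-2.3, 1.1], [-0.3, -1.8], [-2.1, -0.3], [-0.7, -2.1], [-1.2, -1.5]]]
['wrist'] [ 0.6709 -0.033  -0.0064  0.653  -0.0124] rms 0.4222304398307937
['scene'] [ 0.673  -0.0369 -0.0139  0.6564 -0.0146] rms 1.1518954712814669
['side'] [ 0.6674 -0.0323  0.0173  0.6492 -0.0078] rms 0.8792200072412939
holder scene [ 0.4903069  -0.25629674  0.026     ]
holder side [ 0.48684969 -0.25420331  0.026     ]
trayfront [0.56319083 0.01560144 0.046     ]
trayfront [ 0.56115613 -0.0778312   0.046     ]
```

```bash
python3 - <<'E'
from h import *
C={n:cam(n)[1:] for n in('scene','side','wrist')}
for nm,z,d in (('holder',.026,{'scene':(205.3,261.7),'side':(319,183)}),('blue',.026,{'scene':(176.7,245.5),'side':(353.5,182)}),('pink',.026,{'scene':(240,275.5),'side':(284,184)}),('pot',.08,{'scene':(238,345),'side':(251,139)}),('handle',.01,{'scene':(173,342)}),('tip',.003,{'scene':(162,302)}),('decoyFL',.045,{'scene':(294,273),'side':(252,174)})):
    print(nm,{n:ray(*C[n],px,z).round(4).tolist() for n,px in d.items()})
f,K,E=cam('wrist');cv2.imwrite('pics/w1.png',cv2.resize(f[320:390,110:320,::-1],None,fx=3.8,fy=3.8,interpolation=2))
E
```

```text
holder {'scene': [0.4903, -0.2563, 0.026], 'side': [0.4868, -0.2542, 0.026]}
blue {'scene': [0.4078, -0.2641, 0.026], 'side': [0.4024, -0.271, 0.026]}
pink {'scene': [0.5753, -0.2367, 0.026], 'side': [0.5725, -0.2373, 0.026]}
pot {'scene': [0.6804, -0.3633, 0.08], 'side': [0.6783, -0.352, 0.08]}
handle {'scene': [0.5521, -0.4243, 0.01]}
tip {'scene': [0.4688, -0.3772, 0.003]}
decoyFL {'scene': [0.673, -0.1703, 0.045], 'side': [0.6542, -0.2419, 0.045]}
```

View pics/w1.png

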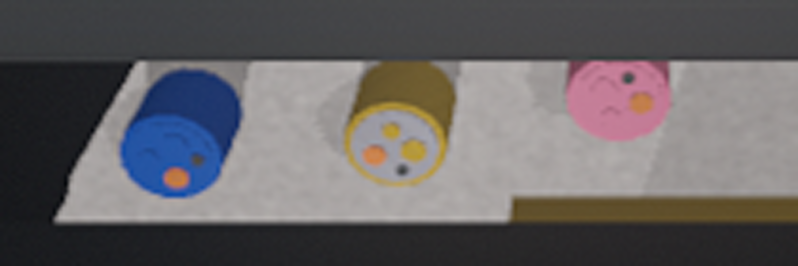

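Brass holder at about (0.489,-0.255), with its neighbours 85 mm away along x, so I will grasp it with the jaws along y. First step: shut the gripper and hover over the release.

servo_tool([
  {"tx": 2,"ty": 0.3,"tz": 3,"gripper": 1},
  {"tx": 4,"ty": 0.6,"tz": 6,"gripper": 1},
  {"tx": 6,"ty": 1,"tz": 9,"gripper": 1},
  {"tx": 7.85,"ty": 1.25,"tz": 12,"gripper": 1},
  {"tx": 7.85,"ty": 1.25,"tz": 13.5,"gripper": 1},
  {"tx": 7.85,"ty": 1.25,"tz": 14.5,"gripper": 1},
  {"tx": 7.85,"ty": 1.25,"tz": 14.8,"gripper": 1},
  {"tx": 7.85,"ty": 1.25,"tz": 14.8,"gripper": 1},
  {"tx": 7.85,"ty": 1.25,"tz": 14.8,"gripper": 1},
])

```text
$.steps[0]: bad value
```

```bash
python3 - <<'E'
from h import *
o=manip.get_obs();print(o['t'],o['ee_pos'],o['force'],o['orientation'])
fs=[]
for n in('scene','side','wrist'):
    f,K,E=cam(n)
    if n!='wrist':
        u=proj(K,E,[[.653,-.0124,.071]])[0].astype(int);f=f[u[1]-50:u[1]+40,u[0]-60:u[0]+60];f=cv2.resize(f,None,fx=3.3,fy=3.3)
        cv2.imwrite(f'pics/{n}2.png',f[:,:,::-1]);fs.append(f)
    else: cv2.imwrite('pics/wrist2.png',f[:,:,::-1])
cv2.imwrite('pics/both2.png',np.hstack(fs)[:,:,::-1])
E
```

```text
0.5 [5.74988627e-01 2.35828037e-05 2.38665969e-01] [ 0.21456026 -0.83028434  0.05949658] [ 9.99999999e-01  5.82385375e-06 -4.37000997e-05 -1.22946058e-05]
```

View pics/both2.png

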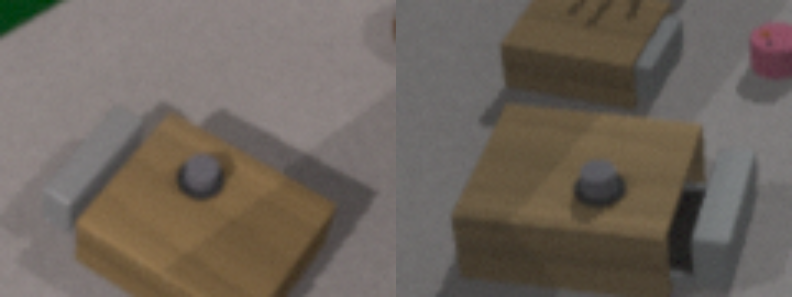

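View pics/wrist2.png

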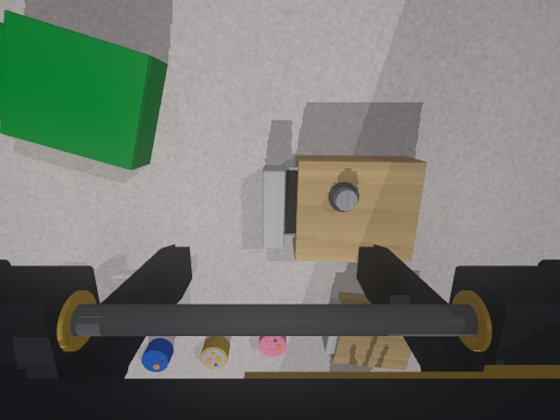

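The call was refused whole and nothing moved. I'll retry with every field given.

servo_tool([
  {"tx": 2.0,"ty": 0.3,"tz": 3.0,"ax": 0,"ay": 0,"az": 0,"gripper": 0.99},
  {"tx": 4.0,"ty": 0.6,"tz": 6.0,"ax": 0,"ay": 0,"az": 0,"gripper": 0.99},
  {"tx": 6.0,"ty": 1.0,"tz": 9.0,"ax": 0,"ay": 0,"az": 0,"gripper": 0.99},
  {"tx": 7.85,"ty": 1.25,"tz": 12.0,"ax": 0,"ay": 0,"az": 0,"gripper": 0.99},
  {"tx": 7.85,"ty": 1.25,"tz": 13.5,"ax": 0,"ay": 0,"az": 0,"gripper": 0.99},
  {"tx": 7.85,"ty": 1.25,"tz": 14.5,"ax": 0,"ay": 0,"az": 0,"gripper": 0.99},
  {"tx": 7.85,"ty": 1.25,"tz": 14.8,"ax": 0,"ay": 0,"az": 0,"gripper": 0.99},
  {"tx": 7.85,"ty": 1.25,"tz": 14.8,"ax": 0,"ay": 0,"az": 0,"gripper": 0.99},
])

```text
t: 1.45
ee_pos: [0.6533, -0.0123, 0.0915]
orientation: [1.0, 0.0, 0.0, 0.0]
force: [-0.1, 0.5, 0.7]
width: 0.0263
```

```bash
cat > look.py <<'E'
from h import *
import sys
tag=sys.argv[1];P=[float(v) for v in sys.argv[2:5]]
o=manip.get_obs();print(o['t'],o['ee_pos'],o['force'],o['width'])
fs=[]
for n in('scene','side'):
    f,K,E=cam(n)
    u=proj(K,E,[P])[0].astype(int);x=min(max(u[0]-60,0),440);y=min(max(u[1]-50,0),330)
    print(n,'crop origin',x,y);fs.append(cv2.resize(f[y:y+90,x:x+120],None,fx=3.3,fy=3.3,interpolation=2))
cv2.imwrite(f'pics/{tag}_b.png',np.hstack(fs)[:,:,::-1])
f,K,E=cam('wrist');cv2.imwrite(f'pics/{tag}_w.png',f[:,:,::-1])
E
python3 look.py l3 .653 -.0124 .071
```

```text
1.45 [ 0.65332373 -0.01234244  0.09154244] [-0.09085976  0.45424659  0.73695363] 0.026250002188497275
scene crop origin 265 162
side crop origin 169 173
```

View pics/l3_b.png

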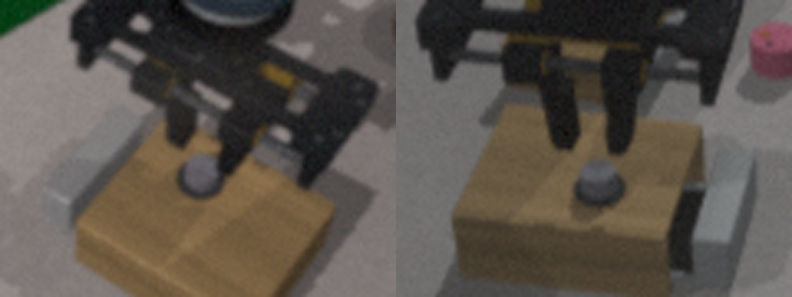

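View pics/l3_w.png

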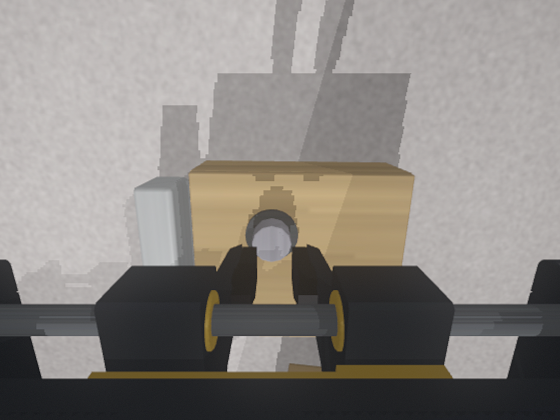

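The fingers are still closing and straddle the release top, which is at wrist (272,241). I'll finish closing and check the release position from this nearer view.

```bash
python3 - <<'E'
from h import *
f,K,E=cam('wrist')
print(ray(K,E,(272,242),.071))
for px in((190,174),(413,176)):print('roof+y corners',ray(K,E,px,.054))
for px in((137,190),):print('front +y',ray(K,E,px,.046))
E
```

```text
[ 0.65261195 -0.01100867  0.071     ]
roof+y corners [0.60224622 0.02689295 0.054     ]
roof+y corners [0.73951943 0.02563764 0.054     ]
front +y [0.56477574 0.014947   0.046     ]
```

servo_tool([
  {"tx": 0,"ty": 0,"tz": 0,"ax": 0,"ay": 0,"az": 0,"gripper": 0.99},
  {"tx": 0,"ty": 0,"tz": 0,"ax": 0,"ay": 0,"az": 0,"gripper": 0.99},
  {"tx": 0,"ty": 0,"tz": 0,"ax": 0,"ay": 0,"az": 0,"gripper": 0.99},
  {"tx": 0,"ty": 0,"tz": 0,"ax": 0,"ay": 0,"az": 0,"gripper": 0.99},
])

```text
t: 2.05
ee_pos: [0.6542, -0.0126, 0.0925]
orientation: [1.0, 0.0, 0.001, 0.0]
force: [-0.2, 1.0, -0.5]
width: 0.0004
```

servo_tool([
  {"tx": -0.1,"ty": -0.05,"tz": 0.8,"ax": 0,"ay": 0,"az": 0,"gripper": 0.99},
  {"tx": -0.1,"ty": -0.05,"tz": 1.6,"ax": 0,"ay": 0,"az": 0,"gripper": 0.99},
  {"tx": -0.1,"ty": -0.05,"tz": 2.0,"ax": 0,"ay": 0,"az": 0,"gripper": 0.99},
  {"tx": -0.1,"ty": -0.05,"tz": 2.2,"ax": 0,"ay": 0,"az": 0,"gripper": 0.99},
  {"tx": -0.1,"ty": -0.05,"tz": 2.4,"ax": 0,"ay": 0,"az": 0,"gripper": 0.99},
  {"tx": -0.1,"ty": -0.05,"tz": 2.5,"ax": 0,"ay": 0,"az": 0,"gripper": 0.99},
  {"tx": -0.1,"ty": -0.05,"tz": 2.5,"ax": 0,"ay": 0,"az": 0,"gripper": 0.99},
])

```text
t: 2.75
ee_pos: [0.6531, -0.012, 0.0671]
orientation: [1.0, 0.0, 0.001, 0.0]
force: [-0.1, -0.2, -0.5]
width: 0.0006
```

servo_tool([
  {"tx": 0,"ty": 0,"tz": 0.15,"ax": 0,"ay": 0,"az": 0,"gripper": 0.99},
  {"tx": 0,"ty": 0,"tz": 0.3,"ax": 0,"ay": 0,"az": 0,"gripper": 0.99},
  {"tx": 0,"ty": 0,"tz": 0.3,"ax": 0,"ay": 0,"az": 0,"gripper": 0.99},
])

```text
t: 3.05
ee_pos: [0.6534, -0.0121, 0.0641]
orientation: [1.0, 0.0, 0.001, 0.0]
force: [-0.2, -0.7, 3.0]
width: 0.0003
```

```bash
python3 look.py l4 .63 -.0124 .071
```

```text
3.05 [ 0.65336184 -0.01206009  0.0641067 ] [-0.20329688 -0.73014672  3.02829063] 0.0003076666446408694
scene crop origin 257 157
side crop origin 180 175
```

View pics/l4_b.png

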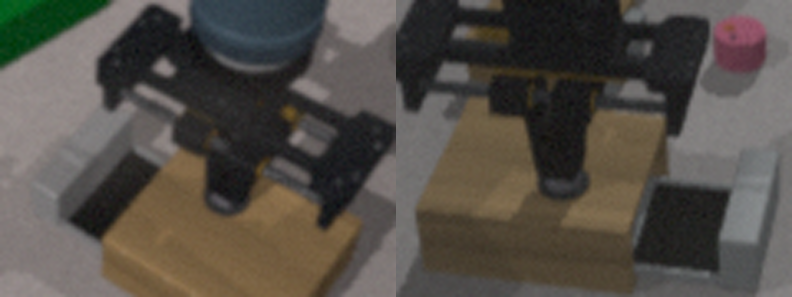

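View pics/l4_w.png

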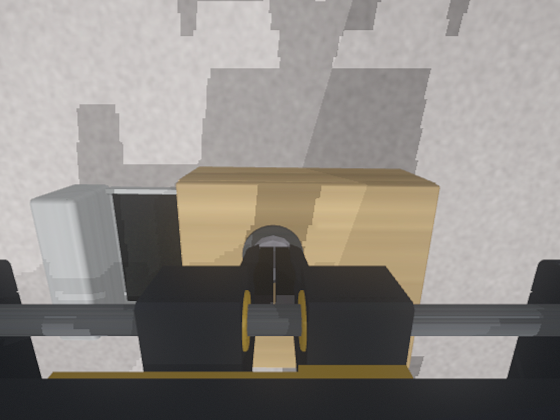

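The latch has let go and the tray is out, with the well open at side-crop (690,225). I retreat upward and turn the gripper toward the holder.

servo_tool([
  {"tx": 0,"ty": 0,"tz": -1.5,"ax": 0,"ay": 0,"az": 0,"gripper": 0.99},
  {"tx": 0,"ty": 0,"tz": -5,"ax": 0,"ay": 0,"az": 0,"gripper": 0.5},
  {"tx": -1,"ty": 1,"tz": -9,"ax": 0,"ay": 0,"az": -8,"gripper": -0.5},
  {"tx": -3,"ty": 4,"tz": -12,"ax": 0,"ay": 0,"az": -16,"gripper": -0.5},
  {"tx": -6,"ty": 8,"tz": -13,"ax": 0,"ay": 0,"az": -24,"gripper": -0.5},
  {"tx": -9,"ty": 12,"tz": -13,"ax": 0,"ay": 0,"az": -32,"gripper": -0.5},
  {"tx": -12,"ty": 16,"tz": -13,"ax": 0,"ay": 0,"az": -40,"gripper": -0.5},
  {"tx": -14,"ty": 20,"tz": -13,"ax": 0,"ay": 0,"az": -48,"gripper": -0.5},
  {"tx": -16,"ty": 23,"tz": -13,"ax": 0,"ay": 0,"az": -56,"gripper": -0.5},
  {"tx": -16.5,"ty": 24.3,"tz": -13,"ax": 0,"ay": 0,"az": -64,"gripper": -0.5},
])

```text
t: 4.2
ee_pos: [0.486, -0.2578, 0.195]
orientation: [0.847, 0.531, 0.001, 0.001]
force: [-0.1, 1.2, -0.2]
width: 0.0659
```

servo_tool([
  {"tx": 0,"ty": 0,"tz": 0,"ax": 0,"ay": 0,"az": -8,"gripper": -0.5},
  {"tx": 0,"ty": 0,"tz": 0,"ax": 0,"ay": 0,"az": -16,"gripper": -0.5},
  {"tx": 0,"ty": 0,"tz": 0,"ax": 0,"ay": 0,"az": -24,"gripper": -0.5},
  {"tx": 0,"ty": 0,"tz": 0,"ax": 0,"ay": 0,"az": -26,"gripper": -0.5},
  {"tx": 0,"ty": 0,"tz": 0,"ax": 0,"ay": 0,"az": -26,"gripper": -0.5},
])

```text
t: 4.7
ee_pos: [0.486, -0.2578, 0.1958]
orientation: [0.706, 0.708, 0.0, 0.002]
force: [0.2, -0.7, -0.1]
width: 0.0663
```

```bash
python3 look.py l5 .49 -.25 .05; python3 -c "
from bench import manip;print(manip.get_obs()['q'])"
```

```text
4.7 [ 0.48601713 -0.25784424  0.19583482] [ 0.18000818 -0.69485485 -0.1145367 ] 0.06629761861064368
scene crop origin 145 204
side crop origin 257 125
[-7.03641108e-01  1.66291310e-01  1.71497827e+00  3.94579044e-04
  1.25681110e+00 -2.27647137e+00]
```

View pics/l5_w.png

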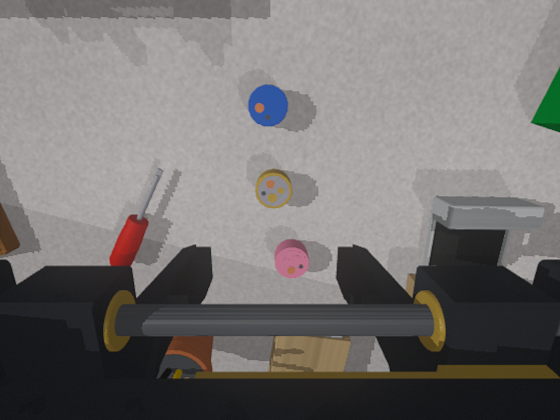

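View pics/l5_b.png

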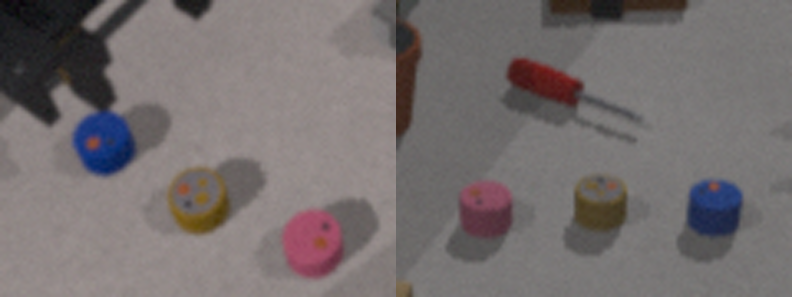

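The wrist view shows the brass holder top at (274,188), the blue one at (268,105), the pink at (292,256), and the open tray at right with its front block at (490,212).

```bash
python3 - <<'E'
from h import *
f,K,E=cam('wrist');hsv=cv2.cvtColor(f[160:215,245:300],cv2.COLOR_RGB2HSV)
cv2.imwrite('pics/h.png',cv2.resize(f[155:215,240:310,::-1],None,fx=8,fy=8,interpolation=2))
print(ray(K,E,(274,188),.026))
for px in((432,198),(540,204)):print('block far top corners',ray(K,E,px,.046))
E
```

```text
[ 0.48444745 -0.2586656   0.026     ]
block far top corners [ 0.48972921 -0.09981834  0.046     ]
block far top corners [0.49571505 0.01016095 0.046     ]
```

View pics/h.png

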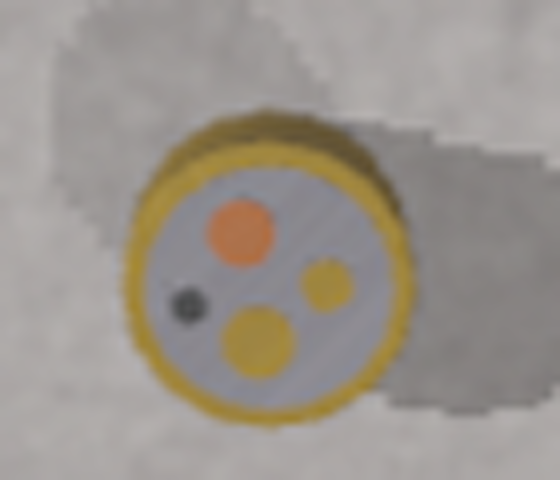

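servo_tool([
  {"tx": 0,"ty": 0.15,"tz": 4,"ax": 0,"ay": 0,"az": 0,"gripper": -0.5},
  {"tx": 0,"ty": 0.15,"tz": 8,"ax": 0,"ay": 0,"az": 0,"gripper": -0.5},
  {"tx": 0,"ty": 0.15,"tz": 11,"ax": 0,"ay": 0,"az": 0,"gripper": -0.5},
  {"tx": 0,"ty": 0.15,"tz": 13,"ax": 0,"ay": 0,"az": 0,"gripper": -0.5},
  {"tx": 0,"ty": 0.15,"tz": 14,"ax": 0,"ay": 0,"az": 0,"gripper": -0.5},
  {"tx": 0,"ty": 0.15,"tz": 14,"ax": 0,"ay": 0,"az": 0,"gripper": -0.5},
])

```text
t: 5.5
ee_pos: [0.4872, -0.2574, 0.0542]
orientation: [0.706, 0.708, 0.0, 0.0]
force: [0.1, -0.0, 0.5]
width: 0.0666
```

```bash
python3 look.py l6 .49 -.25 .05; python3 - <<'E'
from h import *
f,K,E=cam('wrist');print(ray(K,E,(273.75,190.5),.026),manip.get_obs()['ee_pos'],proj(K,E,[manip.get_obs()['ee_pos']]))
E
```

```text
5.5 [ 0.48723358 -0.25740721  0.0541868 ] [ 0.11769841 -0.04542851  0.49134848] 0.06657500851963269
scene crop origin 145 204
side crop origin 257 125
[ 0.45677616 -0.25963587  0.026     ] [ 0.48889492 -0.258776    0.0569    ] [[275.0383025  263.10463825]]
```

View pics/l6_w.png

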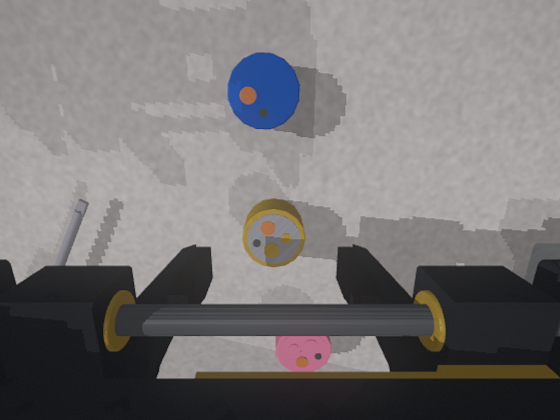

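View pics/l6_b.png

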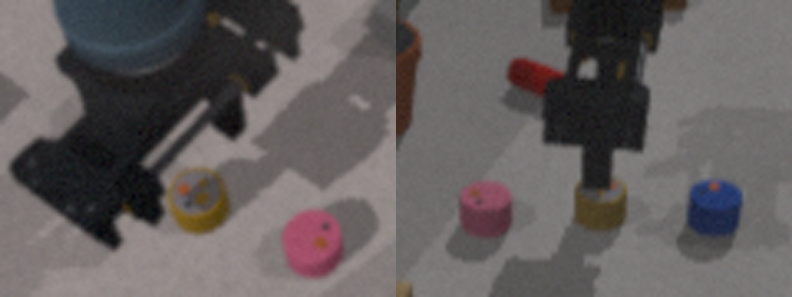

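The jaws straddle the brass holder, whose top is at wrist (274,237). I'll measure it here.

```bash
python3 - <<'E'
from h import *
f,K,E=cam('wrist');print(ray(K,E,(274,237.5),.0265),manip.get_obs()['ee_pos'])
E
```

```text
[ 0.48695703 -0.25951119  0.0265    ] [ 0.48883864 -0.25874008  0.05684025]
```

servo_tool([
  {"tx": -0.05,"ty": 0,"tz": 2,"ax": 0,"ay": 0,"az": 0,"gripper": -0.5},
  {"tx": -0.05,"ty": 0,"tz": 3.5,"ax": 0,"ay": 0,"az": 0,"gripper": -0.5},
  {"tx": -0.05,"ty": 0,"tz": 4.5,"ax": 0,"ay": 0,"az": 0,"gripper": -0.5},
  {"tx": -0.05,"ty": 0,"tz": 5.0,"ax": 0,"ay": 0,"az": 0,"gripper": -0.5},
  {"tx": -0.05,"ty": 0,"tz": 5.0,"ax": 0,"ay": 0,"az": 0,"gripper": -0.5},
  {"tx": -0.05,"ty": 0,"tz": 5.0,"ax": 0,"ay": 0,"az": 0,"gripper": -0.5},
])

```text
t: 6.35
ee_pos: [0.4893, -0.2595, 0.0071]
orientation: [0.706, 0.708, 0.0, 0.003]
force: [-0.5, -0.7, -0.3]
width: 0.066
```

```bash
python3 look.py l7 .49 -.25 .05; python3 - <<'E'
from h import *
for i in range(4):
    f,K,E=cam('wrist');o=manip.get_obs();print(o['ee_pos'],o['force'])
E
```

```text
6.35 [ 0.4892975  -0.25954617  0.00706628] [-0.5207813  -0.6718064  -0.26859395] 0.0659828332455539
scene crop origin 145 204
side crop origin 257 125
[ 0.4894523  -0.25968377  0.00740747] [-0.15201801 -0.30486732 -0.73487034]
[ 0.48940219 -0.259634    0.00735181] [-0.10822775  0.34353408  0.07989035]
[ 0.48931548 -0.25957506  0.00726593] [-0.61101733 -0.7959606  -0.40005921]
[ 0.4892768  -0.25955355  0.00719614] [ 0.41265558 -0.2335194   0.16099873]
```

View pics/l7_b.png

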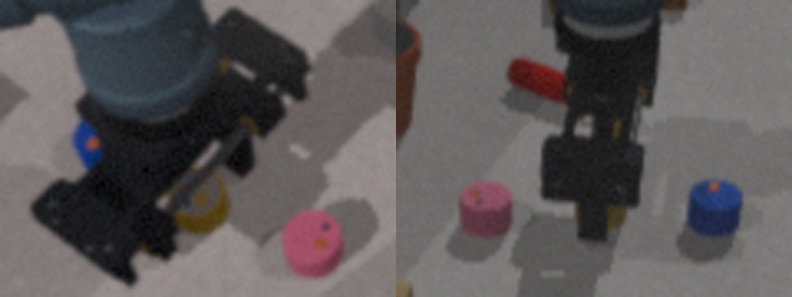

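servo_tool([
  {"tx": 0,"ty": -0.2,"tz": 0.2,"ax": 0,"ay": 0,"az": 0,"gripper": -0.5},
  {"tx": 0,"ty": -0.2,"tz": 0.4,"ax": 0,"ay": 0,"az": 0,"gripper": -0.3},
  {"tx": 0,"ty": -0.2,"tz": 0.4,"ax": 0,"ay": 0,"az": 0,"gripper": -0.1},
  {"tx": 0,"ty": -0.2,"tz": 0.4,"ax": 0,"ay": 0,"az": 0,"gripper": 0.3},
  {"tx": 0,"ty": -0.2,"tz": 0.4,"ax": 0,"ay": 0,"az": 0,"gripper": 0.3},
  {"tx": 0,"ty": -0.2,"tz": 0.4,"ax": 0,"ay": 0,"az": 0,"gripper": 0.3},
  {"tx": 0,"ty": -0.2,"tz": 0.4,"ax": 0,"ay": 0,"az": 0,"gripper": 0.3},
], newtons=20)

```text
t: 7.4
ee_pos: [0.4873, -0.2595, 0.0031]
orientation: [0.706, 0.708, 0.0, 0.003]
force: [-0.5, 0.2, -0.5]
width: 0.0384
```

servo_tool([
  {"tx": 0,"ty": 0,"tz": -0.5,"ax": 0,"ay": 0,"az": 0,"gripper": 0.3},
  {"tx": 0,"ty": 0,"tz": -1.5,"ax": 0,"ay": 0,"az": 0,"gripper": 0.3},
  {"tx": 0,"ty": 0,"tz": -4,"ax": 0,"ay": 0,"az": 0,"gripper": 0.3},
  {"tx": 0,"ty": 0,"tz": -7,"ax": 0,"ay": 0,"az": 0,"gripper": 0.3},
  {"tx": 0,"ty": 0,"tz": -10,"ax": 0,"ay": 0,"az": 0,"gripper": 0.3},
  {"tx": 0,"ty": 0,"tz": -12,"ax": 0,"ay": 0,"az": 0,"gripper": 0.3},
  {"tx": 0,"ty": 0,"tz": -12,"ax": 0,"ay": 0,"az": 0,"gripper": 0.3},
])

```text
t: 8.1
ee_pos: [0.4887, -0.2607, 0.1273]
orientation: [0.706, 0.708, 0.001, 0.007]
force: [0.0, -0.4, -1.4]
width: 0.0384
```

```bash
python3 look.py l8 .51 -.20 .08
```

```text
8.1 [ 0.48866936 -0.26065572  0.1272971 ] [ 0.02010462 -0.39492915 -1.36322573] 0.038428397509457424
scene crop origin 165 186
side crop origin 247 126
```

View pics/l8_b.png

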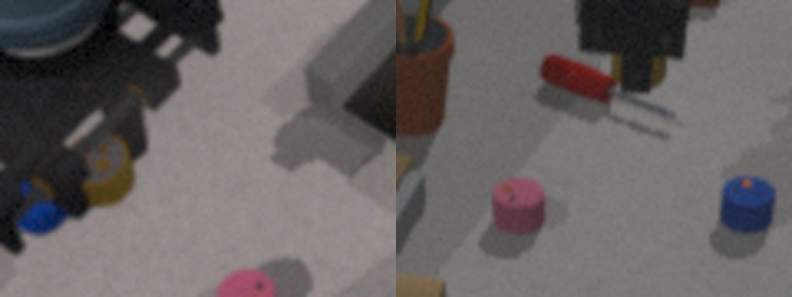

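View pics/l8_w.png

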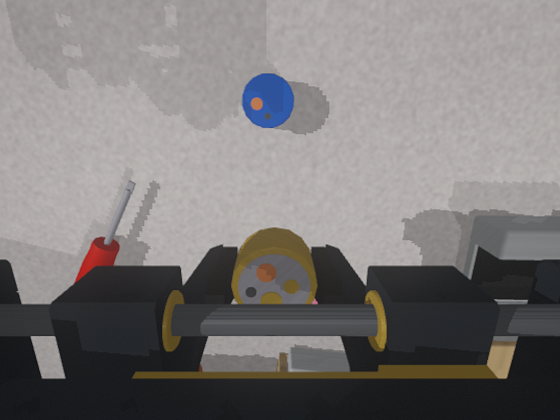

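The holder is held level. I now measure the open tray with the fixed cameras and the stored l4 wrist picture.

```bash
python3 - <<'E'
from h import *
fs=[]
for n in('scene','side'):
    f,K,E=cam(n);u=proj(K,E,[[.56,-.033,.03]])[0].astype(int);x,y=u[0]-50,u[1]-45;print(n,x,y)
    fs.append(cv2.resize(f[y:y+100,x:x+100],None,fx=4,fy=4,interpolation=2))
cv2.imwrite('pics/t1.png',np.hstack(fs)[:,:,::-1])
f=cv2.imread('pics/l4_w.png');cv2.imwrite('pics/t2.png',cv2.resize(f[170:320,20:220],None,fx=4,fy=4,interpolation=2))
E
```

```text
scene 237 164
side 224 191
```

View pics/t1.png

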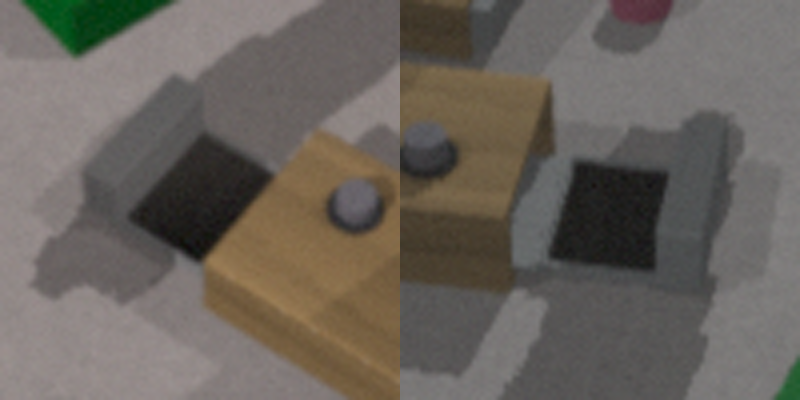

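View pics/t2.png

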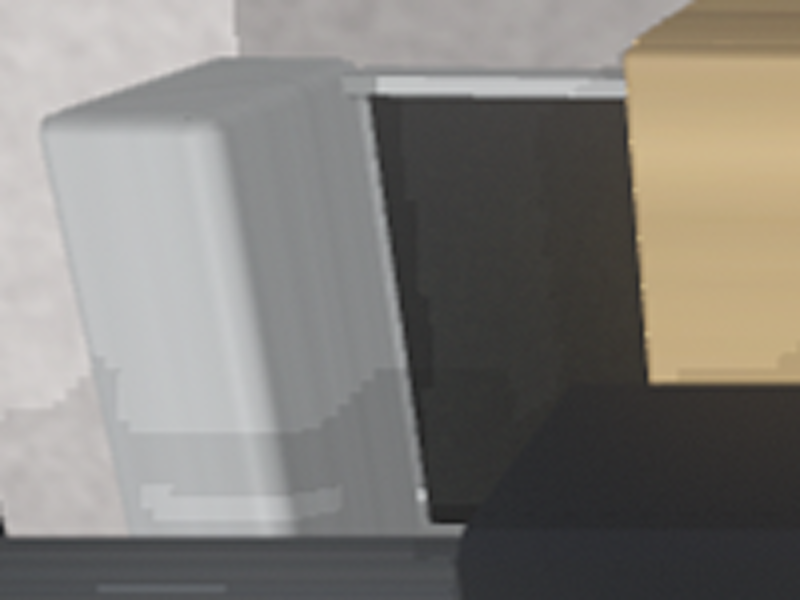

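```bash
python3 - <<'E'
from h import *
f,K,E=cam('side')
for n,px in (('far back',(267.75,231)),('far front',(291,233.5)),('near back',(261.5,256)),('near front',(287.75,258))):print(n,ray(K,E,px,.008))
f,K2,_=cam('wrist');c=manip.camera('wrist');t=np.eye(4);t[:3,:3]=np.diag([1,-1,-1.]);t[:3,3]=[.6533,-.0122,.0648];E2=np.linalg.inv(t@c['mount'])
print('block +y',ray(K2,E2,(31.25,201.25),.046));print('well fl',ray(K2,E2,(113,194.25),.008),'well fr',ray(K2,E2,(127.5,300.5),.008),'cadFL',ray(K2,E2,(178,184),.054))
E
```

```text
far back [ 0.58417305 -0.0743111   0.008     ]
far front [ 0.53073973 -0.07368498  0.008     ]
near back [0.58246695 0.00890142 0.008     ]
near front [0.52593814 0.0064006  0.008     ]
block +y [0.51591039 0.01652769 0.046     ]
well fl [0.54187727 0.01112386 0.008     ] well fr [ 0.54037769 -0.07275858  0.008     ] cadFL [0.60203117 0.02815836 0.054     ]
```

The tray is fully out, with the well spanning x from about 0.524 to 0.586 and its centre at about (0.555,-0.032). I carry the holder over it.

servo_tool([
  {"tx": 2,"ty": 0.5,"tz": -0.5,"ax": 0,"ay": 0,"az": 0,"gripper": 0.3},
  {"tx": 5,"ty": 1.5,"tz": -0.5,"ax": 0,"ay": 0,"az": 0,"gripper": 0.3},
  {"tx": 9,"ty": 3,"tz": -0.5,"ax": 0,"ay": 0,"az": 0,"gripper": 0.3},
  {"tx": 13,"ty": 4.5,"tz": -0.5,"ax": 0,"ay": 0,"az": 0,"gripper": 0.3},
  {"tx": 17,"ty": 5.5,"tz": -0.5,"ax": 0,"ay": 0,"az": 0,"gripper": 0.3},
  {"tx": 20,"ty": 6.2,"tz": -0.5,"ax": 0,"ay": 0,"az": 0,"gripper": 0.3},
  {"tx": 22,"ty": 6.5,"tz": 0,"ax": 0,"ay": 0,"az": 0,"gripper": 0.3},
  {"tx": 22.8,"ty": 6.5,"tz": 1,"ax": 0,"ay": 0,"az": 0,"gripper": 0.3},
  {"tx": 22.8,"ty": 6.5,"tz": 2,"ax": 0,"ay": 0,"az": 0,"gripper": 0.3},
  {"tx": 22.8,"ty": 6.5,"tz": 2,"ax": 0,"ay": 0,"az": 0,"gripper": 0.3},
])

```text
t: 9.5
ee_pos: [0.549, -0.0309, 0.0992]
orientation: [0.706, 0.708, -0.001, 0.0]
force: [0.2, -0.4, -0.9]
width: 0.038
```

```bash
cat > err.py <<'E'
from h import *
import sys
# averaged pose; move in tool cm to target, and tilt fix deg
tg=np.array([float(v) for v in sys.argv[1:4]])
P=[];Q=[]
for i in range(4):
    o=manip.get_obs();P.append(o['ee_pos']);Q.append(o['orientation']);manip.camera('side')
p=np.mean(P,0);r=R.from_quat(Q).mean();want=R.from_matrix(np.array([[0,1,0],[1,0,0],[0,0,-1.]]))
print('t',o['t'],'pos',p.round(4),'sd',np.std(P,0).round(4),'shift',(r.inv().apply(tg-p)*100).round(2),'turn',(r.inv()*want).as_rotvec(degrees=True).round(2),'F',o['force'].round(1),o['width'])
E
python3 err.py .555 -.032 .0125; python3 look.py l9 .555 -.032 .04
```

```text
t 9.65 pos [ 0.5498 -0.0314  0.1004] sd [0.0006 0.0003 0.0008] shift [-0.04  0.51  8.79] turn [0.08 0.13 0.06] F [ 0.6 -0.1 -2. ] 0.03816719597516603
9.7 [ 0.55083216 -0.03167442  0.1017341 ] [-0.48573955 -0.26451092 -0.79073284] 0.0381272876043696
scene crop origin 226 155
side crop origin 217 183
```

View pics/l9_b.png

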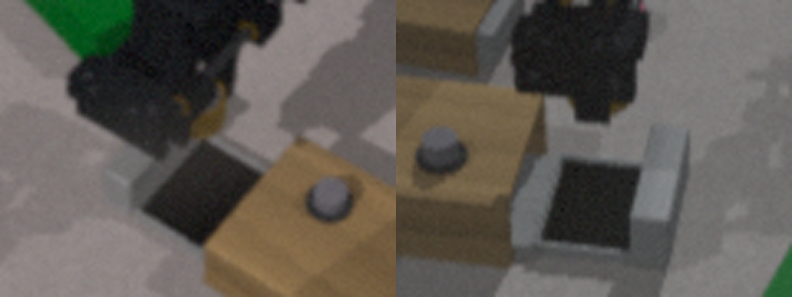

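View pics/l9_w.png

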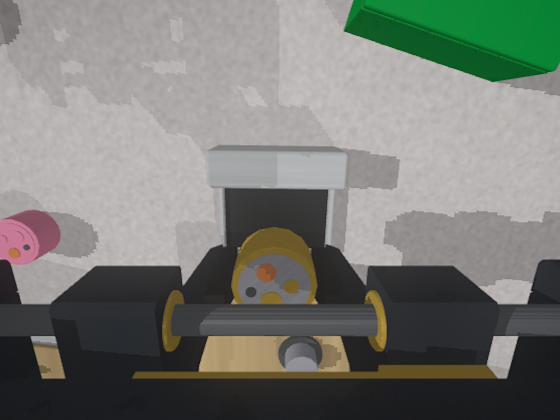

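The holder hangs over the tray. The wrist view shows the block's top at rows 152–188, columns 208–345. I check the alignment from it.

```bash
python3 - <<'E'
from h import *
f,K,E=cam('wrist')
for px in((209,186),(344,186),(208,153),(345,153)):print(px,ray(K,E,px,.046))
for px in((225,195),(327,195)):print('rubber',px,ray(K,E,px,.008))
E
python3 err.py .555 -.032 .0125
```

```text
(209, 186) [ 0.52189886 -0.07624193  0.046     ]
(344, 186) [0.52171846 0.01553174 0.046     ]
(208, 153) [ 0.49966119 -0.07556138  0.046     ]
(345, 153) [0.49950755 0.01468046 0.046     ]
rubber (225, 195) [ 0.53794379 -0.07202554  0.008     ]
rubber (327, 195) [0.53777423 0.01107647 0.008     ]
t 10.05 pos [ 0.5508 -0.0309  0.1019] sd [0.0001 0.0001 0.0001] shift [-0.09  0.38  8.94] turn [0.23 0.15 0.1 ] F [-0.8  0.2 -0.9] 0.03828904768511836
```

servo_tool([
  {"tx": 0,"ty": 0.4,"tz": 2,"ax": 0,"ay": 0,"az": 0,"gripper": 0.3},
  {"tx": 0,"ty": 0.4,"tz": 4,"ax": 0,"ay": 0,"az": 0,"gripper": 0.3},
  {"tx": 0,"ty": 0.4,"tz": 6,"ax": 0,"ay": 0,"az": 0,"gripper": 0.3},
  {"tx": 0,"ty": 0.4,"tz": 7.5,"ax": 0,"ay": 0,"az": 0,"gripper": 0.3},
  {"tx": 0,"ty": 0.4,"tz": 8.2,"ax": 0,"ay": 0,"az": 0,"gripper": 0.3},
  {"tx": 0,"ty": 0.4,"tz": 8.4,"ax": 0,"ay": 0,"az": 0,"gripper": 0.3},
  {"tx": 0,"ty": 0.4,"tz": 8.4,"ax": 0,"ay": 0,"az": 0,"gripper": 0.3},
])

```text
t: 10.8
ee_pos: [0.5553, -0.0309, 0.018]
orientation: [0.706, 0.708, 0.001, 0.002]
force: [0.9, 0.0, -1.3]
width: 0.0383
```

```bash
python3 err.py .555 -.031 .0115; python3 look.py l10 .555 -.032 .04
```

```text
t 10.95 pos [ 0.5556 -0.031   0.0184] sd [0.0002 0.0001 0.0003] shift [-0.   -0.07  0.69] turn [0.28 0.17 0.12] F [ 0.9  0.1 -0.4] 0.03768551022980686
11.0 [ 0.55573571 -0.03096398  0.01861731] [ 0.60199904 -0.22695839 -0.92411084] 0.03785694934556674
scene crop origin 226 155
side crop origin 217 183
```

View pics/l10_b.png

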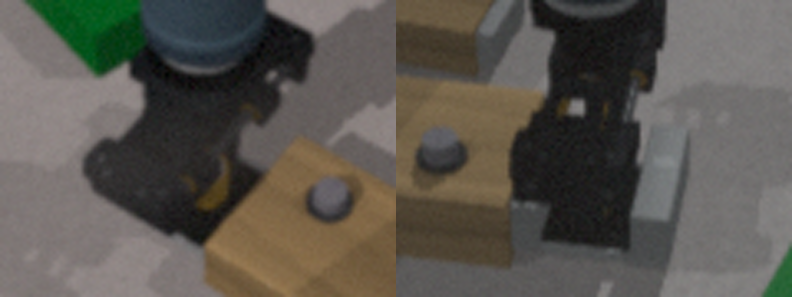

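View pics/l10_w.png

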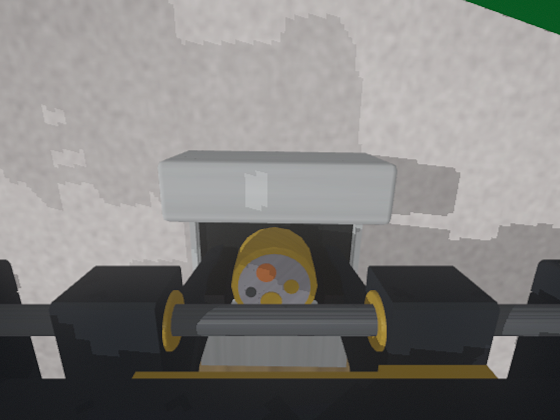

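servo_tool([
  {"tx": 0,"ty": -0.1,"tz": 0.15,"ax": 0,"ay": 0,"az": 0,"gripper": 0.3},
  {"tx": 0,"ty": -0.1,"tz": 0.3,"ax": 0,"ay": 0,"az": 0,"gripper": 0.3},
  {"tx": 0,"ty": -0.1,"tz": 0.45,"ax": 0,"ay": 0,"az": 0,"gripper": 0.3},
  {"tx": 0,"ty": -0.1,"tz": 0.55,"ax": 0,"ay": 0,"az": 0,"gripper": 0.3},
  {"tx": 0,"ty": -0.1,"tz": 0.55,"ax": 0,"ay": 0,"az": 0,"gripper": 0.3},
])

```text
t: 11.65
ee_pos: [0.5542, -0.0308, 0.0125]
orientation: [0.706, 0.708, 0.001, 0.002]
force: [0.4, 0.5, -1.3]
width: 0.0384
```

```bash
python3 err.py .555 -.031 .0110
```

```text
t 11.8 pos [ 0.5543 -0.0309  0.0126] sd [0.0001 0.     0.0001] shift [-0.01  0.07  0.16] turn [0.25 0.16 0.12] F [ 0.3 -0.4 -0.5] 0.038370916250828196
```

servo_tool([
  {"tx": 0,"ty": 0,"tz": 0.05,"ax": 0,"ay": 0,"az": 0,"gripper": 0.3},
  {"tx": 0,"ty": 0,"tz": 0.1,"ax": 0,"ay": 0,"az": 0,"gripper": 0.3},
  {"tx": 0,"ty": 0,"tz": 0.12,"ax": 0,"ay": 0,"az": 0,"gripper": 0.3},
  {"tx": 0,"ty": 0,"tz": 0.12,"ax": 0,"ay": 0,"az": 0,"gripper": 0.3},
])

```text
t: 12.25
ee_pos: [0.5544, -0.0309, 0.0115]
orientation: [0.706, 0.708, 0.001, 0.003]
force: [-1.0, 0.3, -1.0]
width: 0.0384
```

```bash
python3 err.py .555 -.031 .0110
```

```text
t 12.4 pos [ 0.5545 -0.0309  0.0116] sd [0. 0. 0.] shift [-0.01  0.05  0.06] turn [0.27 0.16 0.12] F [-0.4 -0.6 -1. ] 0.03827601422162799
```

servo_tool([
  {"tx": 0,"ty": 0,"tz": 0.05,"ax": 0,"ay": 0,"az": 0,"gripper": 0.3},
  {"tx": 0,"ty": 0,"tz": 0.1,"ax": 0,"ay": 0,"az": 0,"gripper": 0.3},
  {"tx": 0,"ty": 0,"tz": 0.1,"ax": 0,"ay": 0,"az": 0,"gripper": 0.3},
])

```text
t: 12.75
ee_pos: [0.5547, -0.0309, 0.011]
orientation: [0.706, 0.708, 0.001, 0.003]
force: [-0.8, 1.1, 4.9]
width: 0.0385
```

```bash
python3 err.py .555 -.031 .0110
```

```text
t 12.9 pos [ 0.5547 -0.031   0.011 ] sd [0. 0. 0.] shift [-0.01  0.03  0.  ] turn [0.3  0.17 0.12] F [-1.2  1.3  6.3] 0.03815619389079242
```

The holder touches the floor of the tray at about 6 N. I open slightly (the rims leave little room) and rise.

servo_tool([
  {"tx": 0,"ty": 0,"tz": 0,"ax": 0,"ay": 0,"az": 0,"gripper": 0.05},
  {"tx": 0,"ty": 0,"tz": 0,"ax": 0,"ay": 0,"az": 0,"gripper": 0.0},
  {"tx": 0,"ty": 0,"tz": 0,"ax": 0,"ay": 0,"az": 0,"gripper": -0.04},
  {"tx": 0,"ty": 0,"tz": 0,"ax": 0,"ay": 0,"az": 0,"gripper": -0.04},
])

```text
t: 13.35
ee_pos: [0.5546, -0.031, 0.0108]
orientation: [0.706, 0.708, 0.001, 0.003]
force: [0.2, 0.8, -0.7]
width: 0.0457
```

servo_tool([
  {"tx": 0,"ty": 0,"tz": -0.5,"ax": 0,"ay": 0,"az": 0,"gripper": -0.04},
  {"tx": 0,"ty": 0,"tz": -1.5,"ax": 0,"ay": 0,"az": 0,"gripper": -0.04},
  {"tx": 0,"ty": 0,"tz": -3,"ax": 0,"ay": 0,"az": 0,"gripper": -0.04},
  {"tx": 0,"ty": 0,"tz": -6,"ax": 0,"ay": 0,"az": 0,"gripper": -0.04},
  {"tx": 0,"ty": 0,"tz": -9,"ax": 0,"ay": 0,"az": 0,"gripper": 0.2},
  {"tx": 0,"ty": -2,"tz": -12,"ax": 0,"ay": 0,"az": 0,"gripper": 0.9},
  {"tx": 0,"ty": -5,"tz": -12.5,"ax": 0,"ay": 0,"az": 0,"gripper": 0.99},
  {"tx": 0,"ty": -8,"tz": -12.5,"ax": 0,"ay": 0,"az": 0,"gripper": 0.99},
  {"tx": 0,"ty": -9.5,"tz": -12.5,"ax": 0,"ay": 0,"az": 0,"gripper": 0.99},
  {"tx": 0,"ty": -9.5,"tz": -12.5,"ax": 0,"ay": 0,"az": 0,"gripper": 0.99},
])

```text
t: 14.35
ee_pos: [0.4579, -0.0306, 0.1365]
orientation: [0.706, 0.708, 0.001, 0.003]
force: [0.4, 0.3, -0.4]
width: 0.0008
```

```bash
python3 err.py .455 -.031 .0150; python3 look.py l11 .555 -.032 .04
```

```text
t 14.5 pos [ 0.4594 -0.0309  0.1366] sd [0.001  0.0002 0.0001] shift [ 0.04 -0.53 12.16] turn [0.41 0.2  0.1 ] F [-0.4  0.4  1. ] 0.0004475427924820946
14.55 [ 0.4602822  -0.03108824  0.13613824] [ 0.99037496 -0.51598077  1.16355823] 0.00026646805111408005
scene crop origin 226 155
side crop origin 217 183
```

View pics/l11_b.png

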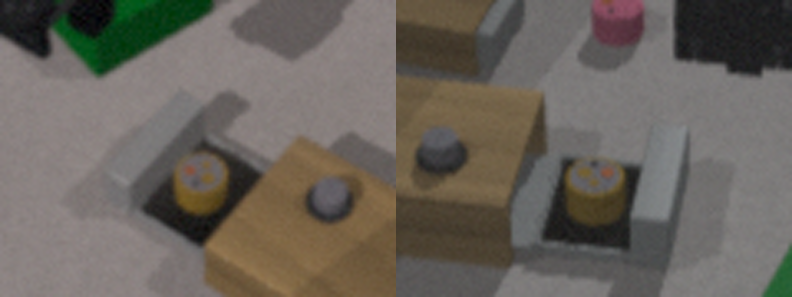

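View pics/l11_w.png

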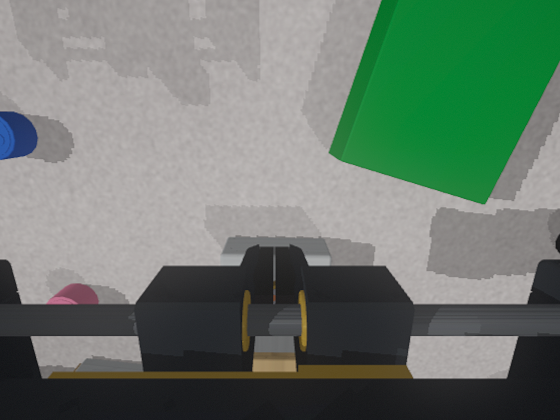

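The holder stands upright in the well (side crop (595,190)). Next: check clearance to the green box, then descend in front of the tray.

```bash
python3 - <<'E'
from h import *
f,K,E=cam('wrist')
for z in(.04,.054):
  for px in((340,158),(485,203)):print(z,px,ray(K,E,px,z))
for px in((228,240),(329,240)):print(ray(K,E,px,.046))
E
python3 err.py .46 -.031 .0140
```

```text
0.04 (340, 158) [0.4167401  0.02032966 0.04      ]
0.04 (485, 203) [0.45332576 0.14223116 0.04      ]
0.054 (340, 158) [0.41489677 0.01733265 0.054     ]
0.054 (485, 203) [0.44936138 0.1321669  0.054     ]
[ 0.48448241 -0.07011877  0.046     ]
[0.48417965 0.01432105 0.046     ]
t 14.9 pos [ 0.4593 -0.0308  0.1352] sd [0.0001 0.     0.0001] shift [1.000e-02 2.000e-02 1.212e+01] turn [0.26 0.16 0.13] F [-0.5 -0.6  0.2] 0.0005020919544769088
```

servo_tool([
  {"tx": 0,"ty": 1.2,"tz": 2,"ax": 0,"ay": 0,"az": 0,"gripper": 0.99},
  {"tx": 0,"ty": 1.2,"tz": 5,"ax": 0,"ay": 0,"az": 0,"gripper": 0.99},
  {"tx": 0,"ty": 1.2,"tz": 8,"ax": 0,"ay": 0,"az": 0,"gripper": 0.99},
  {"tx": 0,"ty": 1.2,"tz": 10,"ax": 0,"ay": 0,"az": 0,"gripper": 0.99},
  {"tx": 0,"ty": 1.2,"tz": 11.5,"ax": 0,"ay": 0,"az": 0,"gripper": 0.99},
  {"tx": 0,"ty": 1.2,"tz": 12.1,"ax": 0,"ay": 0,"az": 0,"gripper": 0.99},
  {"tx": 0,"ty": 1.2,"tz": 12.1,"ax": 0,"ay": 0,"az": 0,"gripper": 0.99},
])

```text
t: 15.65
ee_pos: [0.4711, -0.0309, 0.0135]
orientation: [0.706, 0.708, 0.0, 0.002]
force: [0.4, -0.2, 0.0]
width: 0.0005
```

```bash
python3 err.py .49 -.031 .0140; python3 look.py l12 .51 -.032 .04
```

```text
t 15.8 pos [ 0.4718 -0.0311  0.0144] sd [0.0005 0.0001 0.0006] shift [0.01 1.82 0.05] turn [0.27 0.16 0.12] F [-1.  -0.3  0.2] 0.0007037680825809793
15.85 [ 0.47246109 -0.03130824  0.01513844] [-0.32667455 -0.28556423  0.87579787] 0.0006068307761824221
scene crop origin 211 147
side crop origin 237 185
```

View pics/l12_b.png

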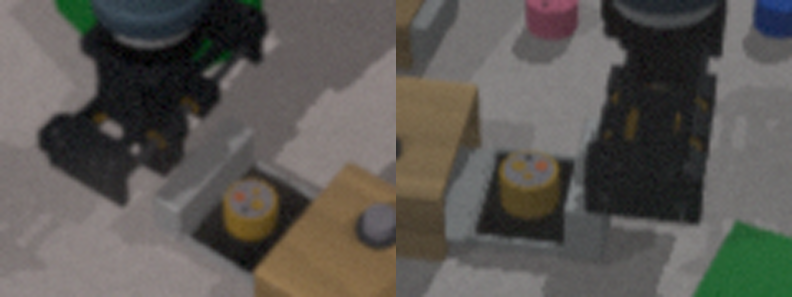

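View pics/l12_w.png

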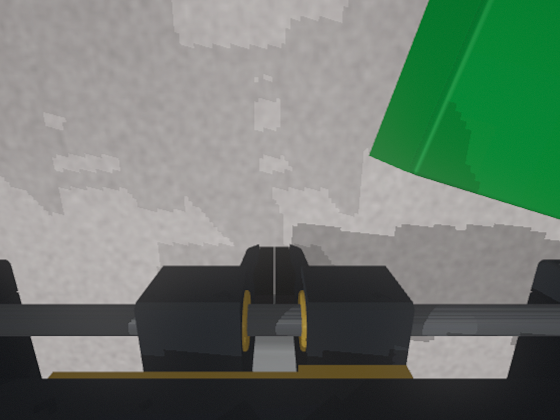

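servo_tool([
  {"tx": 0,"ty": 0.5,"tz": 0,"ax": 0,"ay": 0,"az": 0,"gripper": 0.99},
  {"tx": 0,"ty": 1.0,"tz": 0,"ax": 0,"ay": 0,"az": 0,"gripper": 0.99},
  {"tx": 0,"ty": 1.3,"tz": 0,"ax": 0,"ay": 0,"az": 0,"gripper": 0.99},
  {"tx": 0,"ty": 1.5,"tz": 0,"ax": 0,"ay": 0,"az": 0,"gripper": 0.99},
  {"tx": 0,"ty": 1.7,"tz": 0,"ax": 0,"ay": 0,"az": 0,"gripper": 0.99},
  {"tx": 0,"ty": 1.9,"tz": 0,"ax": 0,"ay": 0,"az": 0,"gripper": 0.99},
  {"tx": 0,"ty": 2.1,"tz": 0,"ax": 0,"ay": 0,"az": 0,"gripper": 0.99},
  {"tx": 0,"ty": 2.3,"tz": 0,"ax": 0,"ay": 0,"az": 0,"gripper": 0.99},
  {"tx": 0,"ty": 2.5,"tz": 0,"ax": 0,"ay": 0,"az": 0,"gripper": 0.99},
  {"tx": 0,"ty": 2.7,"tz": 0,"ax": 0,"ay": 0,"az": 0,"gripper": 0.99},
])

```text
t: 17.0
ee_pos: [0.499, -0.0312, 0.0148]
orientation: [0.706, 0.708, 0.001, 0.003]
force: [-2.7, -1.2, -1.5]
width: 0.0008
```

servo_tool([
  {"tx": 0,"ty": 0.3,"tz": 0,"ax": 0,"ay": 0,"az": 0,"gripper": 0.99},
  {"tx": 0,"ty": 0.6,"tz": 0,"ax": 0,"ay": 0,"az": 0,"gripper": 0.99},
  {"tx": 0,"ty": 0.9,"tz": 0,"ax": 0,"ay": 0,"az": 0,"gripper": 0.99},
  {"tx": 0,"ty": 1.2,"tz": 0,"ax": 0,"ay": 0,"az": 0,"gripper": 0.99},
  {"tx": 0,"ty": 1.5,"tz": 0,"ax": 0,"ay": 0,"az": 0,"gripper": 0.99},
  {"tx": 0,"ty": 1.8,"tz": 0,"ax": 0,"ay": 0,"az": 0,"gripper": 0.99},
  {"tx": 0,"ty": 2.1,"tz": 0,"ax": 0,"ay": 0,"az": 0,"gripper": 0.99},
  {"tx": 0,"ty": 2.4,"tz": 0,"ax": 0,"ay": 0,"az": 0,"gripper": 0.99},
  {"tx": 0,"ty": 2.7,"tz": 0,"ax": 0,"ay": 0,"az": 0,"gripper": 0.99},
])

```text
t: 17.9
ee_pos: [0.5261, -0.0311, 0.0149]
orientation: [0.706, 0.708, 0.001, 0.003]
force: [-3.4, -2.4, -1.3]
width: 0.0003
```

```bash
python3 err.py .54 -.031 .0140; python3 look.py l13 .55 -.032 .04
```

```text
t 18.05 pos [ 0.5264 -0.0311  0.015 ] sd [0.0002 0.     0.    ] shift [0.   1.36 0.11] turn [0.32 0.17 0.12] F [-2.1 -2.1 -0.4] 0.0009402044878721511
18.1 [ 0.52617841 -0.03102816  0.01501389] [-2.56611969 -2.05115638 -0.93573903] 0.00029597596794654927
scene crop origin 224 154
side crop origin 219 183
```

View pics/l13_b.png

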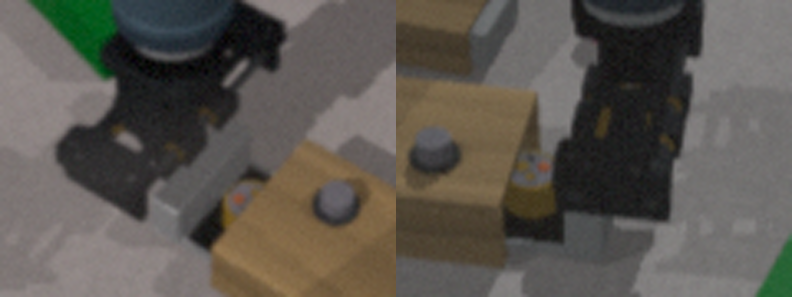

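The tray is sliding in with the holder still upright. I continue more slowly toward the half-way notch.

servo_tool([
  {"tx": 0,"ty": 0.2,"tz": 0,"ax": 0,"ay": 0,"az": 0,"gripper": 0.99},
  {"tx": 0,"ty": 0.4,"tz": 0,"ax": 0,"ay": 0,"az": 0,"gripper": 0.99},
  {"tx": 0,"ty": 0.6,"tz": 0,"ax": 0,"ay": 0,"az": 0,"gripper": 0.99},
  {"tx": 0,"ty": 0.8,"tz": 0,"ax": 0,"ay": 0,"az": 0,"gripper": 0.99},
  {"tx": 0,"ty": 1.0,"tz": 0,"ax": 0,"ay": 0,"az": 0,"gripper": 0.99},
  {"tx": 0,"ty": 1.2,"tz": 0,"ax": 0,"ay": 0,"az": 0,"gripper": 0.99},
  {"tx": 0,"ty": 1.4,"tz": 0,"ax": 0,"ay": 0,"az": 0,"gripper": 0.99},
])

```text
t: 18.95
ee_pos: [0.5401, -0.031, 0.015]
orientation: [0.706, 0.708, 0.001, 0.003]
force: [-3.6, -2.2, -1.0]
width: 0.0004
```

servo_tool([
  {"tx": 0,"ty": 0.15,"tz": 0,"ax": 0,"ay": 0,"az": 0,"gripper": 0.99},
  {"tx": 0,"ty": 0.3,"tz": 0,"ax": 0,"ay": 0,"az": 0,"gripper": 0.99},
  {"tx": 0,"ty": 0.45,"tz": 0,"ax": 0,"ay": 0,"az": 0,"gripper": 0.99},
])

```text
t: 19.25
ee_pos: [0.5439, -0.0311, 0.015]
orientation: [0.706, 0.708, 0.0, 0.002]
force: [-7.9, -3.7, 2.4]
width: 0.0005
```

servo_tool([
  {"tx": 0,"ty": 0.15,"tz": 0,"ax": 0,"ay": 0,"az": 0,"gripper": 0.99},
  {"tx": 0,"ty": 0.3,"tz": 0,"ax": 0,"ay": 0,"az": 0,"gripper": 0.99},
  {"tx": 0,"ty": 0.45,"tz": 0,"ax": 0,"ay": 0,"az": 0,"gripper": 0.99},
])

```text
t: 19.55
ee_pos: [0.5474, -0.0312, 0.015]
orientation: [0.706, 0.708, -0.001, 0.001]
force: [-9.9, -3.0, 4.7]
width: 0.0006
```

servo_tool([
  {"tx": 0,"ty": 0.15,"tz": 0,"ax": 0,"ay": 0,"az": 0,"gripper": 0.99},
  {"tx": 0,"ty": 0.3,"tz": 0,"ax": 0,"ay": 0,"az": 0,"gripper": 0.99},
  {"tx": 0,"ty": 0.45,"tz": 0,"ax": 0,"ay": 0,"az": 0,"gripper": 0.99},
])

```text
t: 19.85
ee_pos: [0.5518, -0.0312, 0.015]
orientation: [0.706, 0.708, -0.001, 0.001]
force: [-3.7, -2.5, 0.7]
width: 0.0006
```

The force rose to about 10 N and fell back to 3.7 N, so the half-way notch is passed. On toward home.

servo_tool([
  {"tx": 0,"ty": 0.15,"tz": 0,"ax": 0,"ay": 0,"az": 0,"gripper": 0.99},
  {"tx": 0,"ty": 0.3,"tz": 0,"ax": 0,"ay": 0,"az": 0,"gripper": 0.99},
  {"tx": 0,"ty": 0.45,"tz": 0,"ax": 0,"ay": 0,"az": 0,"gripper": 0.99},
  {"tx": 0,"ty": 0.6,"tz": 0,"ax": 0,"ay": 0,"az": 0,"gripper": 0.99},
])

```text
t: 20.25
ee_pos: [0.5579, -0.0312, 0.015]
orientation: [0.706, 0.708, -0.001, 0.001]
force: [-3.4, -2.7, -0.1]
width: 0.0006
```

servo_tool([
  {"tx": 0,"ty": 0.1,"tz": 0,"ax": 0,"ay": 0,"az": 0,"gripper": 0.99},
  {"tx": 0,"ty": 0.2,"tz": 0,"ax": 0,"ay": 0,"az": 0,"gripper": 0.99},
  {"tx": 0,"ty": 0.3,"tz": 0,"ax": 0,"ay": 0,"az": 0,"gripper": 0.99},
])

```text
t: 20.55
ee_pos: [0.5609, -0.0313, 0.015]
orientation: [0.706, 0.708, -0.001, 0.001]
force: [-5.4, -1.5, 0.4]
width: 0.0007
```

servo_tool([
  {"tx": 0,"ty": 0.1,"tz": 0,"ax": 0,"ay": 0,"az": 0,"gripper": 0.99},
  {"tx": 0,"ty": 0.2,"tz": 0,"ax": 0,"ay": 0,"az": 0,"gripper": 0.99},
])

```text
t: 20.75
ee_pos: [0.5623, -0.0313, 0.015]
orientation: [0.706, 0.708, -0.002, 0.001]
force: [-7.5, -2.6, 3.2]
width: 0.0009
```

servo_tool([
  {"tx": 0,"ty": 0.1,"tz": 0,"ax": 0,"ay": 0,"az": 0,"gripper": 0.99},
  {"tx": 0,"ty": 0.2,"tz": 0,"ax": 0,"ay": 0,"az": 0,"gripper": 0.99},
])

```text
t: 20.95
ee_pos: [0.5637, -0.0313, 0.015]
orientation: [0.706, 0.708, -0.002, -0.0]
force: [-7.7, -3.0, 3.2]
width: 0.0008
```

servo_tool([
  {"tx": 0,"ty": 0.1,"tz": 0,"ax": 0,"ay": 0,"az": 0,"gripper": 0.99},
])

```text
t: 21.05
ee_pos: [0.5641, -0.0313, 0.015]
orientation: [0.706, 0.708, -0.003, -0.001]
force: [-8.3, -2.5, 3.7]
width: 0.0006
```

servo_tool([
  {"tx": 0,"ty": 0.1,"tz": 0,"ax": 0,"ay": 0,"az": 0,"gripper": 0.99},
])

```text
t: 21.15
ee_pos: [0.5644, -0.0313, 0.015]
orientation: [0.706, 0.708, -0.003, -0.001]
force: [-7.8, -2.9, 3.7]
width: 0.0004
```

servo_tool([
  {"tx": 0,"ty": 0.1,"tz": 0,"ax": 0,"ay": 0,"az": 0,"gripper": 0.99},
])

```text
t: 21.25
ee_pos: [0.5647, -0.0313, 0.0151]
orientation: [0.706, 0.708, -0.004, -0.002]
force: [-8.6, -2.9, 4.5]
width: 0.0005
```

servo_tool([
  {"tx": 0,"ty": 0.15,"tz": 0,"ax": 0,"ay": 0,"az": 0,"gripper": 0.99},
  {"tx": 0,"ty": 0.2,"tz": 0,"ax": 0,"ay": 0,"az": 0,"gripper": 0.99},
])

```text
t: 21.45
ee_pos: [0.5659, -0.0313, 0.015]
orientation: [0.706, 0.708, -0.005, -0.003]
force: [-8.5, -3.1, 4.3]
width: 0.0004
```

servo_tool([
  {"tx": 0,"ty": 0.1,"tz": 0,"ax": 0,"ay": 0,"az": 0,"gripper": 0.99},
  {"tx": 0,"ty": 0.15,"tz": 0,"ax": 0,"ay": 0,"az": 0,"gripper": 0.99},
])

```text
t: 21.65
ee_pos: [0.5665, -0.0313, 0.0151]
orientation: [0.706, 0.708, -0.006, -0.004]
force: [-8.3, -2.8, 3.9]
width: 0.0006
```

```bash
python3 err.py .57 -.031 .0140
```

```text
t 21.8 pos [ 0.5666 -0.0313  0.0151] sd [0. 0. 0.] shift [0.03 0.34 0.11] turn [-0.74  0.16  0.15] F [-7.3 -4.1  4.9] 9.597292922770828e-05
```

servo_tool([
  {"tx": 0,"ty": 0.1,"tz": 0,"ax": -0.5,"ay": 0.1,"az": 0.1,"gripper": 0.99},
  {"tx": 0,"ty": 0.2,"tz": 0,"ax": -0.8,"ay": 0.1,"az": 0.1,"gripper": 0.99},
])

```text
t: 22.05
ee_pos: [0.5676, -0.0313, 0.015]
orientation: [0.707, 0.707, -0.001, -0.0]
force: [-8.2, -3.0, 4.5]
width: 0.0005
```

servo_tool([
  {"tx": 0,"ty": 0.1,"tz": 0,"ax": -0.2,"ay": 0,"az": 0,"gripper": 0.99},
  {"tx": 0,"ty": 0.15,"tz": 0,"ax": -0.2,"ay": 0,"az": 0,"gripper": 0.99},
])

```text
t: 22.25
ee_pos: [0.568, -0.0313, 0.015]
orientation: [0.707, 0.707, -0.0, 0.0]
force: [-8.8, -2.4, 3.6]
width: 0.0005
```

```bash
python3 look.py l14 .59 -.032 .04
```

```text
22.25 [ 0.56804399 -0.03126416  0.0149915 ] [-8.8264369  -2.40296666  3.55746236] 0.00045254811039379934
scene crop origin 238 162
side crop origin 201 182
```

View pics/l14_b.png

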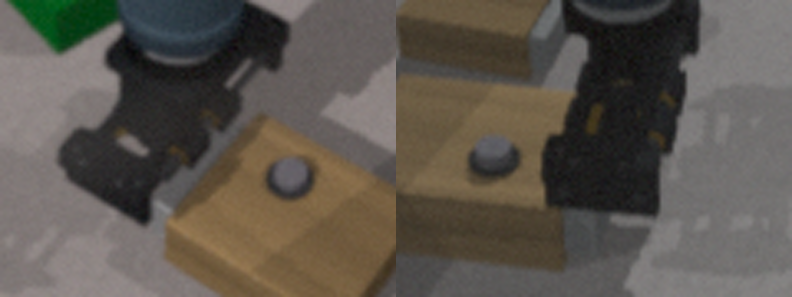

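View pics/l14_w.png

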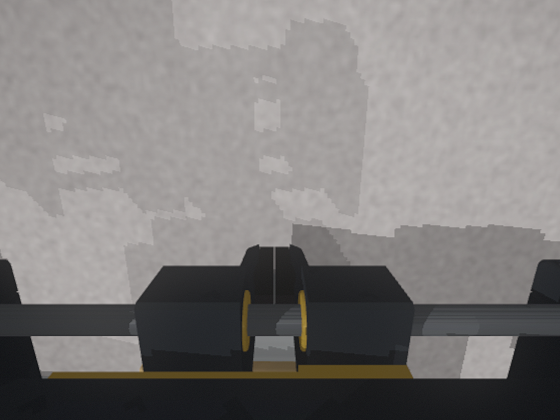

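Nothing is jammed; the block is still proud of the box. I continue.

servo_tool([
  {"tx": 0,"ty": 0.1,"tz": 0,"ax": -0.1,"ay": 0,"az": 0,"gripper": 0.99},
  {"tx": 0,"ty": 0.2,"tz": 0,"ax": -0.2,"ay": 0,"az": 0,"gripper": 0.99},
])

```text
t: 22.6
ee_pos: [0.5693, -0.0313, 0.015]
orientation: [0.707, 0.708, 0.0, 0.001]
force: [-5.4, -2.9, 1.1]
width: 0.0007
```

servo_tool([
  {"tx": 0,"ty": 0.1,"tz": 0,"ax": -0.1,"ay": 0,"az": 0,"gripper": 0.99},
  {"tx": 0,"ty": 0.2,"tz": 0,"ax": -0.2,"ay": 0,"az": 0,"gripper": 0.99},
])

```text
t: 22.8
ee_pos: [0.5711, -0.0313, 0.015]
orientation: [0.707, 0.708, 0.001, 0.002]
force: [-5.6, -2.9, -0.2]
width: 0.0007
```

servo_tool([
  {"tx": 0,"ty": 0.07,"tz": 0,"ax": -0.3,"ay": 0,"az": 0,"gripper": 0.99},
])

```text
t: 22.9
ee_pos: [0.5717, -0.0313, 0.0149]
orientation: [0.707, 0.708, 0.003, 0.004]
force: [-4.5, -2.5, 0.9]
width: 0.0004
```

servo_tool([
  {"tx": 0,"ty": 0.07,"tz": 0,"ax": 0,"ay": 0,"az": 0,"gripper": 0.99},
])

```text
t: 23.0
ee_pos: [0.5723, -0.0313, 0.0149]
orientation: [0.707, 0.708, 0.003, 0.003]
force: [-4.3, -3.0, 0.5]
width: 0.0006
```

servo_tool([
  {"tx": 0,"ty": 0.07,"tz": 0,"ax": 0,"ay": 0,"az": 0,"gripper": 0.99},
])

```text
t: 23.1
ee_pos: [0.5729, -0.0313, 0.0149]
orientation: [0.707, 0.708, 0.003, 0.003]
force: [-4.4, -3.7, 1.7]
width: 0.0004
```

```bash
python3 err.py .57 -.031 .0140
```

```text
t 23.25 pos [ 0.5729 -0.0313  0.0149] sd [0. 0. 0.] shift [ 0.03 -0.29  0.09] turn [0.5  0.03 0.07] F [-4.5 -2.1  0.1] 0.0005208828297424374
```

servo_tool([
  {"tx": 0,"ty": 0.07,"tz": 0,"ax": 0.3,"ay": 0,"az": 0,"gripper": 0.99},
])

```text
t: 23.4
ee_pos: [0.5734, -0.0313, 0.0149]
orientation: [0.707, 0.708, 0.001, 0.001]
force: [-7.3, -2.9, 1.9]
width: 0.0003
```

servo_tool([
  {"tx": 0,"ty": 0.07,"tz": 0,"ax": 0,"ay": 0,"az": 0,"gripper": 0.99},
])

```text
t: 23.5
ee_pos: [0.5734, -0.0312, 0.0149]
orientation: [0.707, 0.708, 0.0, 0.0]
force: [-9.0, -3.8, 3.7]
width: 0.0007
```

servo_tool([
  {"tx": 0,"ty": 0.07,"tz": 0,"ax": 0,"ay": 0,"az": 0,"gripper": 0.99},
])

```text
t: 23.6
ee_pos: [0.5734, -0.0312, 0.0149]
orientation: [0.707, 0.708, -0.0, -0.0]
force: [-8.8, -2.4, 4.5]
width: 0.0005
```

servo_tool([
  {"tx": 0,"ty": 0.07,"tz": 0,"ax": 0,"ay": 0,"az": 0,"gripper": 0.99},
])

```text
t: 23.7
ee_pos: [0.5734, -0.0312, 0.015]
orientation: [0.707, 0.708, -0.001, -0.001]
force: [-8.0, -2.1, 3.7]
width: 0.0003
```

servo_tool([
  {"tx": 0,"ty": 0.1,"tz": 0,"ax": 0,"ay": 0,"az": 0,"gripper": 0.99},
  {"tx": 0,"ty": 0.15,"tz": 0,"ax": 0,"ay": 0,"az": 0,"gripper": 0.99},
])

```text
t: 23.9
ee_pos: [0.5735, -0.0312, 0.0149]
orientation: [0.706, 0.708, -0.002, -0.002]
force: [-11.2, -2.8, 6.3]
width: 0.0004
```

```bash
python3 err.py .57 -.031 .0140
```

```text
t 24.05 pos [ 0.5735 -0.0312  0.0149] sd [0. 0. 0.] shift [ 0.02 -0.35  0.1 ] turn [-0.38  0.    0.1 ] F [-11.5  -2.7   6.4] 0.0008546836270089254
```

A stiff stop at 11.5 N with only 0.1 mm of movement means this is the buffer. I back off slowly and watch whether the tray stays.

servo_tool([
  {"tx": 0,"ty": -0.1,"tz": 0,"ax": 0,"ay": 0,"az": 0,"gripper": 0.99},
  {"tx": 0,"ty": -0.2,"tz": 0,"ax": 0,"ay": 0,"az": 0,"gripper": 0.99},
  {"tx": 0,"ty": -0.3,"tz": 0,"ax": 0,"ay": 0,"az": 0,"gripper": 0.99},
  {"tx": 0,"ty": -0.4,"tz": 0,"ax": 0,"ay": 0,"az": 0,"gripper": 0.99},
  {"tx": 0,"ty": -0.5,"tz": 0,"ax": 0,"ay": 0,"az": 0,"gripper": 0.99},
  {"tx": 0,"ty": -0.6,"tz": 0,"ax": 0,"ay": 0,"az": 0,"gripper": 0.99},
])

```text
t: 24.7
ee_pos: [0.5685, -0.0311, 0.0154]
orientation: [0.707, 0.708, -0.001, -0.001]
force: [-0.3, -0.3, 1.0]
width: 0.0009
```

Force is zero at 5 mm back, so the tray stays. I withdraw and look.

servo_tool([
  {"tx": 0,"ty": -1,"tz": 0,"ax": 0,"ay": 0,"az": 0,"gripper": 0.99},
  {"tx": 0,"ty": -3,"tz": 0,"ax": 0,"ay": 0,"az": 0,"gripper": 0.99},
  {"tx": 0,"ty": -6,"tz": -1,"ax": 0,"ay": 0,"az": 0,"gripper": 0.99},
  {"tx": 0,"ty": -9,"tz": -4,"ax": 0,"ay": 0,"az": 0,"gripper": 0.99},
  {"tx": 0,"ty": -12,"tz": -8,"ax": 0,"ay": 0,"az": 0,"gripper": 0.99},
  {"tx": 0,"ty": -15,"tz": -12,"ax": 0,"ay": 0,"az": 0,"gripper": 0.99},
  {"tx": 0,"ty": -17,"tz": -16,"ax": 0,"ay": 0,"az": 0,"gripper": 0.99},
  {"tx": 0,"ty": -17,"tz": -19,"ax": 0,"ay": 0,"az": 0,"gripper": 0.99},
  {"tx": 0,"ty": -17,"tz": -19,"ax": 0,"ay": 0,"az": 0,"gripper": 0.99},
])

```text
t: 25.6
ee_pos: [0.4015, -0.0322, 0.2107]
orientation: [0.707, 0.708, 0.001, 0.003]
force: [-0.2, -0.7, -0.9]
width: 0.0005
```

```bash
python3 look.py l15 .6 -.032 .04; python3 - <<'E'
from h import *
f,_,_=cam('side');cv2.imwrite('pics/s16.png',f[:,:,::-1])
E
```

```text
25.6 [ 0.40145725 -0.032154    0.21069261] [-0.22398142 -0.74050824 -0.92697816] 0.0005490781722482341
scene crop origin 241 164
side crop origin 196 181
```

View pics/l15_b.png

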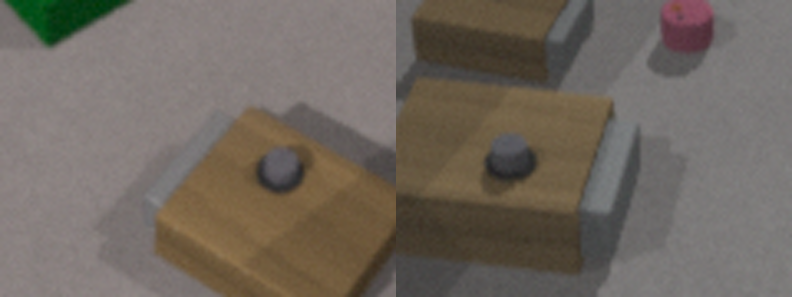

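View pics/s16.png

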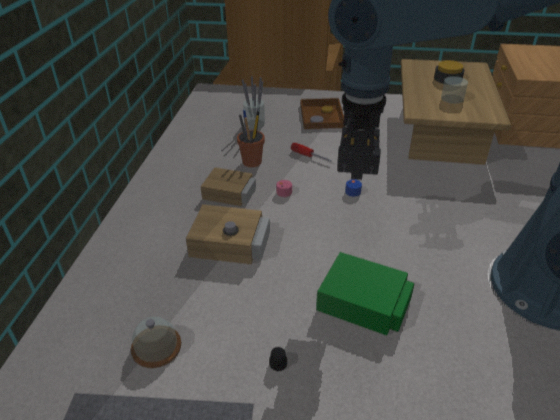

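The tray is shut with a slim strip of block proud. I check it numerically against the initial half-way position.

```bash
python3 - <<'E'
from h import *
f,K,E=cam('side')
for px in((269.9,218.9),(260.8,241.6)):print('now front',ray(K,E,px,.046))
# initial crop c_d (180,160,x4): front top corners
for px in((180+393/4,160+238/4),(180+370/4,160+333/4)):print('initial front',ray(K,E,px,.046))
f,_,_=cam('scene');g,_,_=cam('side')
a=f.astype(int);b=cv2.imread('pics/scene0.png')[:,:,::-1].astype(int)
c=cv2.imread('pics/side0.png')[:,:,::-1].astype(int)
d=np.abs(g.astype(int)-c).max(2)
for n,(x,y) in dict(pot=(251,150),loupe=(278,358),dome=(156,340),pink=(284,188),blue=(353,188),decoy=(228,185),green=(365,290),driver=(303,150)).items():print(n,np.median(d[y-12:y+12,x-12:x+12]))
E
```

```text
now front [ 0.57789312 -0.07205486  0.046     ]
now front [0.58335662 0.00531504 0.046     ]
initial front [ 0.55921685 -0.07274766  0.046     ]
initial front [0.55811566 0.00668466 0.046     ]
pot 5.0
loupe 5.5
dome 3.0
pink 3.0
blue 4.0
decoy 3.0
green 4.0
driver 5.0
```

The tray front is about 20 mm further in than the half-way stand, and the other objects are unmoved. Handing in.

```bash
python3 -c "
from bench import manip
print(manip.close_job(), manip.get_obs()['t'])"
```

```text
the job is handed in; nothing more can be done
the job is handed in; nothing more can be done
```

The brass holder is put away in the larger plywood caddy with the tray clicked home, and I have handed the job in at about 26 s of the 69 s allowed.

- **Release:** I pressed it about 7 mm, measuring roughly 3 N just after the tray sprang out.
- **Holder:** I set it upright in the middle of the well; the highest contact force I read was about 6 N. It was still upright part-way in; with the tray shut it can't be seen.
- **Tray:** I pushed it by its front past the half-way notch at about 10 N, through the home notch, and onto the rubber buffer. The highest push I read was 11.5 N.

**Last checks**
- After backing off, the force was zero and the tray stayed shut. Its front stood at x ≈ 0.58, about 20 mm further in than the half-way stand.
- Comparing before and after side images, the pot, loupe, dome, screwdriver, blue and pink look-alikes and the other two caddies showed no movement.

**What failed or disagreed**
- The first move call was refused for a bad value and moved nothing.
- Position readings and camera estimates differed by 1–3 mm (up to 5 mm between the two tray-front corners), within what the job needed.
- The force drop at the home notch came about 4 mm before the buffer, earlier than I expected, so I pushed on until I felt the buffer.

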